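# Empty the bench tumbler and load the next batch

## Robot

A 6-joint arm with a two-finger parallel gripper is mounted at the origin on a cart in front of the work surface, level with it; the furniture and walls round the work are solid. World frame = base frame: x ahead of the robot, y to its left, z up, the work surface at z = 0. Lengths are in mm, angles in rad, forces in N, time in s.
With the tool pointing down it reaches from about 250 to 725 mm from the base axis. Payload 4 kg.
Tool frame: the origin (TCP) lies at the very end of the fingers, on their centre line; the grasp point (between the pads) lies 19 mm behind it; z points along the fingers, x is the direction in which the jaws open and shut, and the axes are right-handed (so a half turn about z gives the same grasp; the last joint's range is limited). The gripper opens to 85 mm and grips with 20 to 120 N. Pads are 22 mm wide; open, the fingers measure 114 mm over their backs; the gripper's body (76 mm by 85 mm) begins 54 mm behind the grasp point. The pads swing forward as they close: fully open they stand 13 mm farther back than shut.
Start: joints at [1.107, 0.241, 0.005, 1.335, 0, 1.571], TCP at [223.673, 447.18, 231.306] pointing down, gripper open.
Joint ranges: [-2.72, 2.72], [-1.05, 1.87], [-1.09, 1.28], [-1.99, 2.15], [-1.42, 1.44], [-3.14, 3.14]. Speed limits (rad/s): [2.79, 2.79, 3.14, 3.14, 3.14, 3.14].

## Interface

Orientations are given as a 3x3 rotation matrix whose columns are the frame's x, y, z axes.
In Python, from cell import state, grab_frame, camera_params, finish_job, silhouettes, place_of gives the robot as it stands.
- The arm moves only by the tool apply_moves, never from a script. Its arguments are lists of equal length, an entry for each row: "hand": the closure, from 0 (fully open) to 1 (shut); "linear": the shift along the tool's x, y, z in cm, a list of three; "rot": the turn, a rotation vector about the tool's x, y, z in rad, a list of three. In form: {"hand": [hand, ...], "linear": [[tx, ty, tz], ...], "rot": [[wx, wy, wz], ...]}. A call has 1 to 10 rows; each row is the pose to reach, as a shift and turn from the pose measured when the call began, along the tool's axes at that moment; what a row does not reach only later rows make up. A row lasts 1/10 s, in which the tool goes at most 50 mm and 8.59 degrees, less where a joint would pass 70% of its speed; a pose out of reach is approached as far as the arm can. A call with a gripper value outside its range is refused whole. The fingers move at their own pace and stop on an object; "force" is the grip in N (left out, the last holds). Time passes only in rows, so rows that repeat a pose let the fingers close. It gives the time, the measured TCP pose, the force and the opening at its end, in the units of the state.
- state(): the state, without advancing time (a new reading comes with each control period).
- grab_frame(name): name is "scene" or "side" or "wrist"; returns the picture (420x560x3 uint8, red, green, blue); there is no depth.
- camera_params(name): a dict with "mtx" (3x3 intrinsics, pixels), "k1" (the pictures are not rectified: a ray, as slopes to the right and down, at radius r is drawn at 1 + k1 r^2 times it, then the intrinsics apply), "eye" and "rotation" of the camera in the world. Camera axes: x right, y up, looking along -z (the intrinsics and any distortion apply to the point x, -y, -z); pixel columns grow to the right and rows downward; lengths in mm; the calibration is good to about 2 mm. A picture is of the moment at which its call begins: read the wrist's pose just before it. camera_params takes no time and is no camera call; for the wrist camera it gives the pose at the moment of the call.
- finish_job(): hands the job in, once; it reports no verdict.
Trained networks look in the newest picture that a camera, given by its name, has taken for a name from the list of things; names that differ only in an ending like _2 or _b are one class to them, and where a whole thing is asked for, a point or a joint stands for the part that bears it (a point fixed in the world has none). Each returns a list of dicts, best first, with "p" (0 to 1); they miss things now and then, are a little off and sometimes report something else, mostly with a low value. They report only what shows in the picture. A call takes as long as a camera call. They do not tell look-alikes from the thing itself.
- silhouettes(camera, name): "pixels" (420x560 bool, what is visible of it) and "uv" ([column, row] in pixels, amid what is visible of it).
- place_of(camera, name): "uv" ([column, row] in pixels: a listed point, or the origin of a listed thing).
The state is a dict: "clock": time; "joint_positions": joint angles; "joint_velocities": joint speeds; "joint_efforts": joint torques, N m; "eef_pos": TCP position; "orientation": TCP orientation; "contact_force": force on the tool from outside, world axes, zero at the start; "wrist_torque": the same for the moment, N m; "finger_gap": finger opening in mm.
Only numpy, scipy, OpenCV 4.12 (cv2) and the standard library are available. Lean on these libraries where they do the work, as an engineer would, in place of code of your own. Each camera call takes 0.05 s, during which the arm holds its last target. There are 200 camera calls.

## Task

Change the batch in the bench tumbler: first turn its run timer back to the zero stop so that it cannot start, then slide the steel tray under the front of the drum, lay the lid aside, tip the drum by its handle until every casting has dropped out, and swing it fully upright again. Put all the black rings that lie on the bench into the drum for the next run and lay the lid back on its mouth. All the castings must end up in the tray, standing flat on the bench; leave the brush and the abrasive block alone.

Things in the scene. Friction and masses are not known exactly. Their poses are not given: they have to be found in the camera images.
- timer (a joint): run timer of the bench tumbler (grey machine with a steel drum): black knob on the machine's grey pod, vertical axis. 0 at its zero stop (white pointer line at the long mark, towards the machine's front), up to 3.0 rad; grows clockwise seen from above, so it is turned back anticlockwise. Friction 0.04 N m, no spring, stays where left.
- timer_grip (a point): on the timer knob's axis, half-way up its grip bar, 138 mm above the bench. The bar is 14 mm wide, 42 mm long, 32 mm high (122 to 154 mm above the bench), on a disc of 44 mm diameter; x lies along the bar and turns with the knob, the pointer line is at the -x end. The pod under it is 84 x 92 mm, 101 mm high.
- drum (a joint): tilt of the drum about its level trunnion axis: 0 upright, mouth up (stop); grows as it tips to the machine's front, to the stop at 2.25 rad, where the mouth looks down at the front. Friction of about 0.45 N m holds it where it is left, no spring: some 5 N at the handle move it.
- drum_hinge (a point): centre of the drum on the trunnion axis, 165 mm above the bench; frame fixed to the drum: z along the drum to its mouth, y along the trunnion axis to the handle side, -x the machine's front when upright. Flared steel pot, wall 4 mm: outer radius 49 mm at its floor (inner floor z -39 mm), 73 mm at the rim (z +90 mm). Machine fixed, turned up to 0.12 rad from start to start.
- drum_mouth (a point): centre of the drum's mouth in the plane of its rim (inner radius 69 mm), 255 mm above the bench when upright; axes as drum_hinge. Brackets at the drum's sides, 82 to 96 mm either side of its centre, rise to 188 mm above the bench.
- handle (a point): middle of the tipping handle: black round bar, 17 mm diameter, 58 mm long along y, parallel to the trunnion axis, 98 mm from it and 137 mm to the +y side of the drum's centre; axes as drum_hinge. At joint 0 its lever leans 45 degrees back; it runs over the top to the front, about level with the axis at 2.25 rad. It can be held from above all the way and turns between the fingers.
- drop_place (a point): fixed point on the bench surface, 70 mm before the trunnion axis (x and y axes as the upright drum's): the pieces land 10 to 130 mm before the axis, within 60 mm to either side, if the drum is tipped slowly (0.6 rad/s) past 1 rad. The machine's foot, 32 mm high, begins 27 mm behind the axis; the brackets reach 24 mm before it, 140 mm above the bench. The lip passes 50 mm above the bench.
- lid_knob (a point): middle of the round black knob (34 mm diameter, 18 mm high) of the drum's loose steel lid, 32 mm above the lid's underside; the lid is a disc of 154 mm diameter and 5 mm, with a centring boss of 120 mm diameter and 8 mm under it, 0.25 kg. At the start it lies on the drum's rim, boss down in the mouth; seated, this point is 24 mm above drum_mouth.
- tray_c (a point): loose pressed steel tray, 149 (x) x 206 (y) x 23 mm, 0.17 kg: its centre, 11 mm above its underside. Upright rims 22 mm high and 6 mm thick, centred 69 mm (x) and 97 mm (y) from the centre; it can be gripped by a rim from above and slid over the bench.
- casting_1_c (a point): centre of a finished grey casting, an eight-sided plate 36 (x) x 55 (y) x 14 mm, 0.12 kg, lying in the drum at the start; 2 to 4 of them are there
- casting_2_c (a point): as casting_1_c, another casting (may be absent)
- casting_3_c (a point): as casting_1_c, another casting (may be absent)
- casting_4_c (a point): as casting_1_c, another casting (may be absent)
- ring_1_c (a point): middle of the bore of a rough turned black ring, 52 mm outer diameter, 20 mm high, 0.14 kg, lying flat on the bench; bore axis z; a flat and a thin pin stick out to 38 mm on its -y side, so it is best gripped across its x width of 52 mm; 2 or 3 of them are there
- ring_2_c (a point): as ring_1_c, another ring (may be absent)
- ring_3_c (a point): as ring_1_c, another ring (may be absent)
- brush: bystander: flat brush, 19 x 136 x 9 mm; leave alone
- abrasive: bystander: abrasive block, 34 x 62 x 20 mm; leave alone
Things that resemble listed ones, but are neither listed nor needed, are in the scene too. What is shaped like the part that bears ring_3_c but blue or green is not meant.

How it is judged (in metres and radians):
On the way, in this order (a step that is already met when the one before it is completed fails the run):
1. the timer is turned back to its zero stop while the drum is still upright (value of joint timer below 0.12 rad and value of joint drum below 0.3 rad), for 0.2 s.
2. the tray stands under the front of the upright drum (horizontal distance between tray_c and drop_place below 0.05 m and height (world z) of tray_c below 0.03 m and value of joint drum below 0.3 rad), for 0.2 s.
3. the drum is tipped over and every casting has dropped out of it (value of joint drum above 1.6 rad and not (x of casting_1_c in the frame of drum_hinge between -0.068 and 0.068 m and y of casting_1_c in the frame of drum_hinge between -0.068 and 0.068 m and z of casting_1_c in the frame of drum_hinge between -0.045 and 0.088 m) and not (x of casting_2_c in the frame of drum_hinge between -0.068 and 0.068 m and y of casting_2_c in the frame of drum_hinge between -0.068 and 0.068 m and z of casting_2_c in the frame of drum_hinge between -0.045 and 0.088 m) and not (x of casting_3_c in the frame of drum_hinge between -0.068 and 0.068 m and y of casting_3_c in the frame of drum_hinge between -0.068 and 0.068 m and z of casting_3_c in the frame of drum_hinge between -0.045 and 0.088 m) and not (x of casting_4_c in the frame of drum_hinge between -0.068 and 0.068 m and y of casting_4_c in the frame of drum_hinge between -0.068 and 0.068 m and z of casting_4_c in the frame of drum_hinge between -0.045 and 0.088 m)), for 0.2 s.
4. the drum is swung upright again (value of joint drum below 0.12 rad), for 0.2 s.
At the end, for the whole second after the job is handed in: The timer is within 0.15 rad of its zero stop, the drum within 0.15 rad of upright, every casting lies inside the rims of the tray, the tray stands flat on the bench, every ring lies inside the drum below its rim, the lid lies level on the rim, centred within 15 mm, and all of them are at rest (value of joint each of timer, drum below 0.15 rad and angle between tray_c's own z axis and vertical below 0.12 rad and height (world z) of tray_c below 0.03 m and x of casting_1_c in the frame of tray_c between -0.068 and 0.068 m and y of casting_1_c in the frame of tray_c between -0.096 and 0.096 m and z of casting_1_c in the frame of tray_c between -0.012 and 0.05 m and linear speed of each of casting_1, casting_2, casting_3, casting_4, ring_1, ring_2, ring_3, tray, lid below 0.02 m/s and x of casting_2_c in the frame of tray_c between -0.068 and 0.068 m and y of casting_2_c in the frame of tray_c between -0.096 and 0.096 m and z of casting_2_c in the frame of tray_c between -0.012 and 0.05 m and x of casting_3_c in the frame of tray_c between -0.068 and 0.068 m and y of casting_3_c in the frame of tray_c between -0.096 and 0.096 m and z of casting_3_c in the frame of tray_c between -0.012 and 0.05 m and x of casting_4_c in the frame of tray_c between -0.068 and 0.068 m and y of casting_4_c in the frame of tray_c between -0.096 and 0.096 m and z of casting_4_c in the frame of tray_c between -0.012 and 0.05 m and x of ring_1_c in the frame of drum_hinge between -0.068 and 0.068 m and y of ring_1_c in the frame of drum_hinge between -0.068 and 0.068 m and z of ring_1_c in the frame of drum_hinge between -0.045 and 0.088 m and x of ring_2_c in the frame of drum_hinge between -0.068 and 0.068 m and y of ring_2_c in the frame of drum_hinge between -0.068 and 0.068 m and z of ring_2_c in the frame of drum_hinge between -0.045 and 0.088 m and x of ring_3_c in the frame of drum_hinge between -0.068 and 0.068 m and y of ring_3_c in the frame of drum_hinge between -0.068 and 0.068 m and z of ring_3_c in the frame of drum_hinge between -0.045 and 0.088 m and horizontal distance between lid_knob and drum_mouth below 0.015 m and angle between lid_knob's own z axis and vertical below 0.1 rad and z of lid_knob in the frame of drum_mouth below 0.03 m); the robot touches nothing.
It fails at once if the drum is tipped while the timer still has time on it (value of joint timer above 0.25 rad and value of joint drum above 0.4 rad).
It fails at once if the brush or the abrasive block is pushed more than 4 cm away (distance of any of brush, abrasive from where it was at the start of the episode above 0.04 m).
Of casting_1, casting_2, casting_3, casting_4 only 2 to 4 are there at a start; the rules pass over those that are not, and their reading is None.
Of ring_1, ring_2, ring_3 only 2 to 3 are there at a start; the rules pass over those that are not, and their reading is None.
At some moment in a run one of tray, ring_1, ring_2, ring_3 may be knocked a few centimetres aside while the robot is not near it.
It also fails if it takes over 210 s, if anything falls off the work surface, if the arm or the gripper's body presses on something with over 40 N, if the wrist force passes 120 N, or if a joint passes its speed limit or range.

## Working session

There is one attempt and no reset: what is moved stays moved. The work goes in short steps, Python scripts to look and compute and a tool call to move; the robot and the scene stay as the last step left them, time stands still between calls to the robot, and variables do not carry over. Pictures are saved under pics/ and viewed, about 12 in all and at most 16, crops included, and the job is handed in when it is done.

Besides the shell and the picture viewer there is one more tool, called after "Call:" as name(argument=value, ...) on one line, values as JSON. apply_moves: Moves the arm, as the interface text tells. Its arguments: {"type":"object","properties":{"hand":{"type":"array","items":{"type":"number"}},"linear":{"type":"array","items":{"type":"array","items":{"type":"number"}}},"rot":{"type":"array","items":{"type":"array","items":{"type":"number"}}},"force":{"type":"number"}},"required":["hand","linear","rot"]}

```bash
ls; mkdir -p pics; cat > h.py <<'E'
import numpy as np, cv2
from cell import *
def pix2ray(cam,uv):
    c=camera_params(cam);K=np.array(c['mtx']);R=np.array(c['rotation']);e=np.array(c['eye'])
    d=np.linalg.inv(K)@[uv[0],uv[1],1];s=d[:2].copy();u=s.copy()
    for _ in range(20): u=s/(1+c['k1']*(u@u))
    return e,R@np.array([u[0],-u[1],-1])
def at_z(cam,uv,z):
    e,d=pix2ray(cam,uv);return e+d*(z-e[2])/d[2]
def proj(cam,P):
    c=camera_params(cam);K=np.array(c['mtx']);R=np.array(c['rotation']);e=np.array(c['eye'])
    p=R.T@(np.array(P,float)-e);u=np.array([p[0],-p[1]])/-p[2];u=u*(1+c['k1']*(u@u))
    return (K@[u[0],u[1],1])[:2]
def tri(a,b):
    (e1,d1),(e2,d2)=pix2ray(*a),pix2ray(*b)
    t=np.linalg.lstsq(np.c_[d1,-d2],e2-e1,rcond=None)[0]
    p,q=e1+t[0]*d1,e2+t[1]*d2
    return (p+q)/2,np.linalg.norm(p-q)
def save(cam,name):
    f=grab_frame(cam);cv2.imwrite(f'pics/{name}.png',f[:,:,::-1]);return f
np.set_printoptions(precision=1,suppress=True)
E
python3 - <<'E'
from h import *
a=save('scene','a');b=save('side','b')
for c in('scene','side'):
    p=camera_params(c);print(c,p['eye'],p['mtx'][0])
    for n,z in [('timer_grip',138),('drum_hinge',165),('drum_mouth',255),('handle',234),('lid_knob',279),('tray_c',11),('ring_1_c',10),('drop_place',0),('brush',4),('abrasive',10)]:
        try: print(n,[(round(r['p'],2),np.array(r['uv']),at_z(c,r['uv'],z)) for r in place_of(c,n)][:6])
        except Exception as e: print(n,e)
print(state())
E
```

```text
pics
scene [-137.7  463.9 1295.7] [446.5   0.  288.5]
timer_grip [(0.48, array([303.7, 219.2]), array([ 557. , -354.4,  138. ])), (0.41, array([271.8, 221.6]), array([ 630.1, -268.1,  138. ]))]
drum_hinge [(0.83, array([268.9, 241. ]), array([ 557.6, -183.1,  165. ]))]
drum_mouth []
handle [(0.96, array([223.7, 236.5]), array([630. , -58.6, 234. ])), (0.61, array([270.5, 242.8]), array([ 506.5, -142. ,  234. ]))]
lid_knob []
tray_c []
ring_1_c [(0.44, array([223.1, 235.8]), array([ 796.3, -169.5,   10. ]))]
drop_place []
brush [(0.6, array([325.4, 223.2]), array([ 561.9, -492.3,    4. ]))]
abrasive [(0.73, array([182.4, 292.7]), array([702. ,  94.1,  10. ]))]
side [  654.7 -1631.8   744.5] [517.6   0.  280.2]
timer_grip [(0.73, array([283.5, 230. ]), array([ 574.2, -338.7,  138. ]))]
drum_hinge []
drum_mouth []
handle [(0.7, array([302.6, 165.4]), array([621.5, -58.6, 234. ]))]
lid_knob [(0.92, array([276. , 163.4]), array([ 545.8, -178.3,  279. ]))]
tray_c [(0.56, array([257. , 216.1]), array([456.8,  46.6,  11. ]))]
ring_1_c []
drop_place []
brush [(0.5, array([276.7, 307.5]), array([ 564.3, -517. ,    4. ]))]
abrasive [(0.59, array([328.9, 213.9]), array([712.1,  72.5,  10. ]))]
{'clock': 1.1, 'joint_positions': array([ 1.1,  0.2,  0. ,  1.3, -0. ,  1.6]), 'joint_velocities': array([ 0.,  0.,  0., -0., -0., -0.]), 'joint_efforts': array([ -0. , -37.2,  25.3,   0. ,   0. ,   0. ]), 'eef_pos': array([223.7, 447.2, 231.3]), 'orientation': array([[ 0.4,  0.9,  0. ],
       [ 0.9, -0.4,  0. ],
       [ 0. ,  0. , -1. ]]), 'contact_force': array([ 1.5,  0.5, -0.7]), 'wrist_torque': array([0., 0., 0.]), 'finger_gap': 85.2877346931762}
```

View pics/a.png

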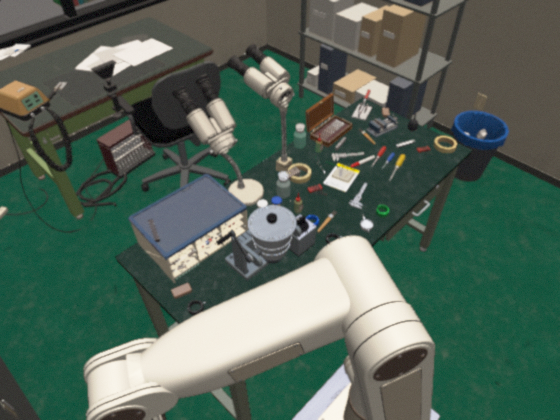

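View pics/b.png

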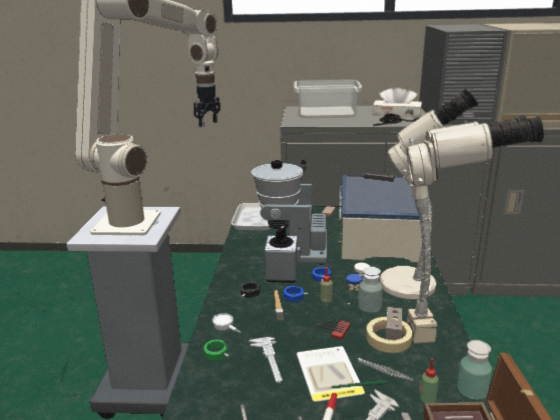

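```bash
cat >> h.py <<'E'
from scipy.spatial.transform import Rotation as Ro
def yawR(deg): # tool down, tool x at world angle deg
    a=np.radians(deg);x=np.array([np.cos(a),np.sin(a),0]);z=np.array([0,0,-1.]);return np.c_[x,np.cross(z,x),z]
def to(pos,R=None,s=None):
    s=s or state();R0=np.array(s['orientation']);p=np.array(s['eef_pos'])
    R=R0 if R is None else R
    print('lin',np.round(R0.T@(np.array(pos)-p)/10,2).tolist(),'rot',np.round(Ro.from_matrix(R0.T@R).as_rotvec(),3).tolist())
E
python3 - <<'E'
from h import *
s=state();c=camera_params('wrist');R0=s['orientation']
print(np.array(c['mtx']),R0.T@(c['eye']-s['eef_pos']),R0.T@c['rotation'],np.degrees(np.arctan2(R0[1,0],R0[0,0])))
w=save('wrist','w0')
to([420,-60,480],yawR(90))
to([380,0,400],yawR(90))
a=cv2.imread('pics/a.png')[140:340,160:440];b=cv2.imread('pics/b.png')[140:370,190:450]
cv2.imwrite('pics/c1.png',np.hstack([cv2.resize(a,(400,300),interpolation=2),cv2.resize(b,(400,300),interpolation=2)]))
E
```

```text
[[307.1   0.  279.8]
 [  0.  307.1 208.1]
 [  0.    0.    1. ]] [   1.1  -71.  -143.2] [[ 1.  -0.  -0. ]
 [-0.  -1.  -0.3]
 [-0.   0.3 -1. ]] 63.4219559174037
lin [-36.58, 40.25, -24.87] rot [-0.0, 0.0, -0.464]
lin [-33.0, 33.99, -16.87] rot [-0.0, 0.0, -0.464]
```

Call:
apply_moves(hand=[0,0,0,0,0,0,0,0,0,0], linear=[[0,0,-10],[-10,10,-17],[-33,34,-20],[-33,34,-20],[-36,39,-22],[-36,39,-22],[-36,39,-22],[-36,39,-22],[-36,39,-22],[-36,39,-22]], rot=[[0,0,0],[0,0,-0.1],[0,0,-0.464],[0,0,-0.464],[0,0,-0.464],[0,0,-0.464],[0,0,-0.464],[0,0,-0.464],[0,0,-0.464],[0,0,-0.464]])

```text
clock: 2.15
eef_pos: [370.2, 55.6, 420.1]
orientation: [[-0.0, 1.0, 0.001], [1.0, 0.0, 0.0], [0.0, 0.001, -1.0]]
contact_force: [0.3, 0.2, 0.1]
finger_gap: 85.4
```

Call:
apply_moves(hand=[0,0,0,0], linear=[[0,0,0],[0,0,0],[0,0,0],[0,0,0]], rot=[[0,0,0],[0,0,0],[0,0,0],[0,0,0]])

```text
clock: 2.55
eef_pos: [369.7, 56.8, 419.7]
orientation: [[-0.003, 1.0, 0.0], [1.0, 0.003, 0.001], [0.001, 0.0, -1.0]]
contact_force: [-0.6, -0.0, 0.4]
finger_gap: 85.7
```

```bash
cat >> h.py <<'E'
Z=[('timer_grip',138),('drum_hinge',165),('drum_mouth',255),('handle',234),('lid_knob',279),('tray_c',11),('ring_1_c',10),('brush',4),('abrasive',10),('casting_1_c',11)]
def look(c,name,names=None):
    f=save(c,name);s=state()
    for n,z in Z:
        if names and n not in names: continue
        print(n,[(round(r['p'],2),np.round(r['uv']).astype(int).tolist(),np.round(at_z(c,r['uv'],z)).astype(int).tolist()) for r in place_of(c,n)][:6])
    return f
E
python3 - <<'E'
from h import *
print(state()['eef_pos'])
look('wrist','w1');look('scene','s1',['ring_1_c'])
cv2.imwrite('pics/v1.png',np.hstack([cv2.imread('pics/w1.png')]))
E
```

```text
[369.7  56.8 419.7]
timer_grip [(0.68, [22, 299], [572, -344, 138])]
drum_hinge [(0.61, [23, 295], [549, -315, 165])]
drum_mouth []
handle []
lid_knob []
tray_c [(0.68, [270, 205], [454, 39, 11])]
ring_1_c []
brush []
abrasive [(0.57, [296, 320], [705, 91, 10])]
casting_1_c []
ring_1_c []
```

View pics/w1.png

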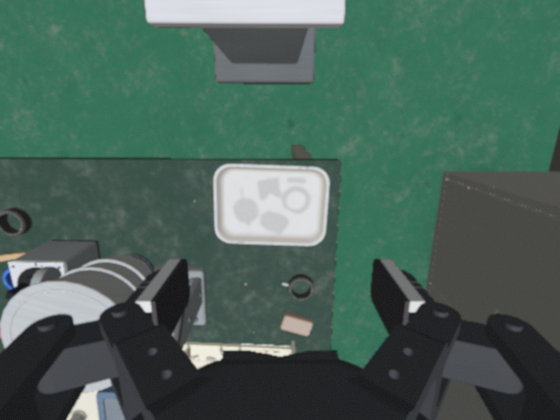

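Call:
apply_moves(hand=[0,0,0,0,0,0,0,0,0], linear=[[-26,2,-5],[-26,2,-5],[-26,2,-5],[-26,2,-5],[-26,2,-5],[-26,2,-5],[-26,2,-5],[-26,2,-5],[-26,2,-5]], rot=[[0,0,0],[0,0,0],[0,0,0],[0,0,0],[0,0,0],[0,0,0],[0,0,0],[0,0,0],[0,0,0]])

```text
clock: 4.1
eef_pos: [390.1, -203.6, 470.0]
orientation: [[-0.001, 1.0, 0.001], [1.0, 0.001, 0.001], [0.001, 0.001, -1.0]]
contact_force: [-0.0, -0.7, -0.7]
finger_gap: 85.6
```

```bash

python3 - <<'E'
from h import *
print(state()['eef_pos'])
look('wrist','w2');look('scene','s2',['timer_grip','lid_knob','handle'])
E
```

```text
[ 390.1 -203.6  470. ]
timer_grip [(0.82, [200, 270], [569, -338, 138])]
drum_hinge []
drum_mouth []
handle [(0.63, [383, 336], [624, -51, 234])]
lid_knob [(0.58, [292, 307], [546, -187, 279])]
tray_c [(0.98, [402, 189], [454, 42, 11])]
ring_1_c []
brush [(0.96, [138, 239], [565, -504, 4])]
abrasive []
casting_1_c []
timer_grip [(0.47, [303, 221], [553, -344, 138])]
handle [(0.95, [222, 236], [635, -55, 234]), (0.73, [270, 242], [511, -142, 234])]
lid_knob [(0.86, [273, 222], [532, -180, 279])]
```

View pics/w2.png

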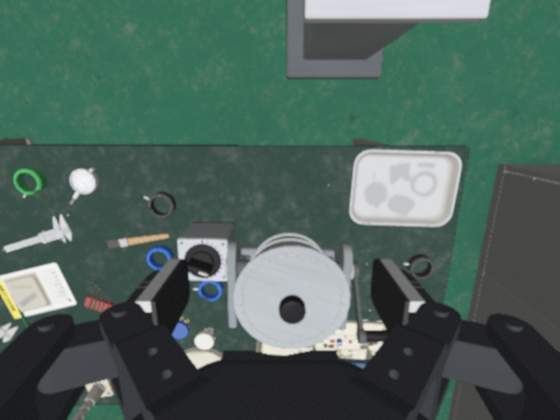

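Call:
apply_moves(hand=[0,0,0,0,0,0,0], linear=[[-13.4,8,15],[-13.4,8,15],[-13.4,8,15],[-13.4,8,15],[-13.4,8,15],[-13.4,8,15],[-13.4,8,15]], rot=[[0,0,0],[0,0,0],[0,0,0],[0,0,0],[0,0,0],[0,0,0],[0,0,0]])

```text
clock: 5.55
eef_pos: [470.4, -338.1, 321.1]
orientation: [[-0.0, 1.0, 0.002], [1.0, 0.0, 0.0], [0.0, 0.002, -1.0]]
contact_force: [0.5, -0.2, -0.1]
finger_gap: 85.5
```

```bash

python3 - <<'E'
from h import *
print(state()['eef_pos'])
look('wrist','w3')
a=cv2.imread('pics/w3.png')
cv2.imwrite('pics/v3.png',cv2.resize(a,(800,600),interpolation=2))
E
```

```text
[ 470.4 -338.1  321.1]
timer_grip [(0.93, [275, 268], [570, -342, 138])]
drum_hinge []
drum_mouth []
handle []
lid_knob []
tray_c [(0.74, [538, 158], [456, 39, 11])]
ring_1_c []
brush [(0.84, [176, 224], [561, -501, 4])]
abrasive []
casting_1_c []
```

View pics/v3.png

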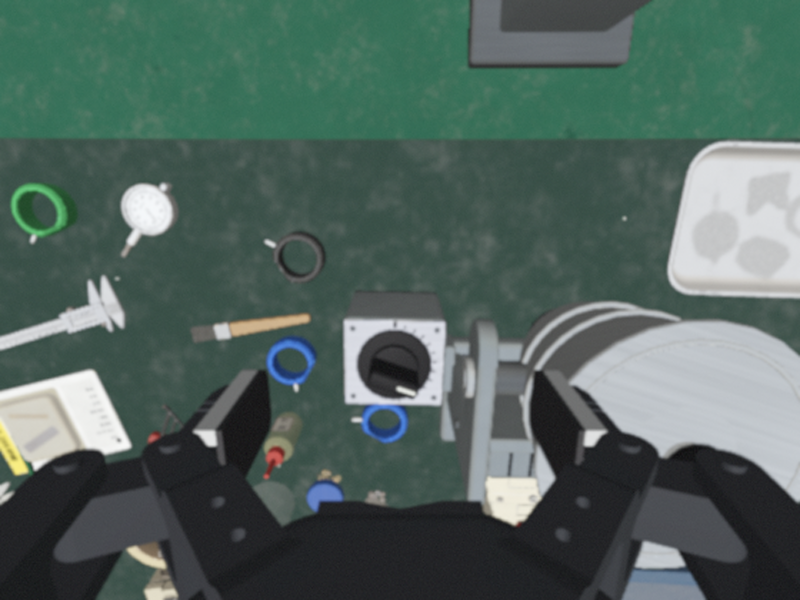

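```bash

python3 - <<'E'
from h import *
print(state()['joint_positions'])
a=cv2.imread('pics/w3.png')
cv2.imwrite('pics/v4.png',cv2.resize(a[220:290,230:330],(800,560),interpolation=2))
m=(a[255:290,255:305].min(2)>190);ys,xs=np.nonzero(m);print(xs+255,ys+255)
x,y=[ (v+255).mean() for v in (xs,ys)]
print(at_z('wrist',[x,y],154))
ring=silhouettes('wrist','ring_1_c')
for r in ring: print(r['p'],r['uv'],at_z('wrist',r['uv'],10))
E
```

```text
[-0.6  0.4  0.4  1.6  0.  -0.6]
[302 303 304 303 304 303 304 303 304 304 304 302 303 304 301 302 303 304
 301 302 303 304 301 302 303 304 302 303 304 302 303 304 299 300 301 302
 303 304 299 300 301 302 303 304 298 299 300 301 302 303 304 298 299 300
 301 302 303 304 255 279 280 298 299 300 301 302 303 304 255 256 278 279
 280 281 282 283 296 297 298 299 300 301 302 303 304 255 256 257 279 280
 281 282 283 284 285 286 294 295 296 297 298 299 300 301 302 303 304 255
 256 257 258 282 283 284 285 286 287 288 294 295 296 297 298 299 300 301
 302 303 304 255 256 257 258 259 285 286 287 288 289 293 294 295 296 297
 298 299 300 301 302 303 304 255 256 257 258 259 260 261 288 289 293 294
 295 296 297 298 299 300 301 302 303 304 255 256 257 258 259 260 261 262
 263 292 293 294 295 296 297 298 299 300 301 255 256 257 258 259 260 261
 262 263 264 265 291 292 293 294 295 296 297 298 299 300 301 255 256 257
 258 259 260 261 262 263 264 265 266 267 268 283 284 285 290 291 292 293
 294 295 296 297 298 299 300 301 255 256 257 258 259 260 261 262 263 264
 265 266 267 268 269 270 271 272 273 274 275 2
[... 1368 characters left out ...]
79 279 279 279 279 279 279
 279 279 279 279 279 279 279 279 280 280 280 280 280 280 280 280 280 280
 280 280 280 280 280 280 280 280 280 280 280 280 280 280 280 280 280 280
 280 280 280 280 280 280 280 280 280 280 280 280 280 280 280 280 280 280
 280 280 280 281 281 281 281 281 281 281 281 281 281 281 281 281 281 281
 281 281 281 281 281 281 281 281 281 281 281 281 281 281 281 281 281 281
 281 281 281 281 281 281 281 281 281 281 281 281 281 281 281 281 281 282
 282 282 282 282 282 282 282 282 282 282 282 282 282 282 282 282 282 282
 282 282 282 282 282 282 282 282 282 282 282 282 282]
[ 568.8 -330.2  154. ]
0.65 [399.2, 234.9] [ 575.5 -148.7   10. ]
0.24 [277.7, 262.5] [ 623.5 -340.1   10. ]
```

View pics/v4.png

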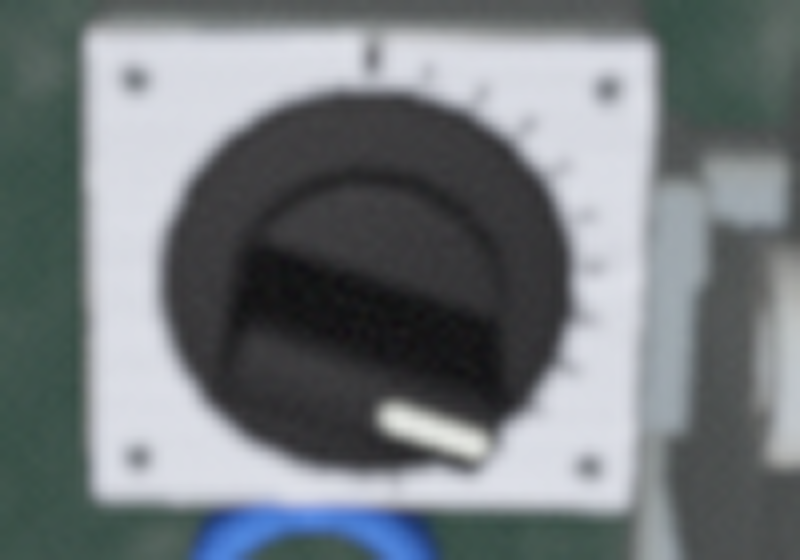

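```bash

python3 - <<'E'
from h import *
f=lambda u,v,z:at_z('wrist',[230+u/8,220+v/8],z)
L=[f(385,415,154),f(490,445,154)];print('line',L,np.degrees(np.arctan2(*(L[1]-L[0])[[1,0]])))
print('bar c',f(360,398,154), 'disc c', f(370,280,122))
S=[f(*s,101) for s in[(135,78),(608,90),(588,465),(138,458)]];print(np.array(S),np.mean(S,0))
E
```

```text
line [array([ 563.9, -338.7,  154. ]), array([ 568.6, -324. ,  154. ])] 72.48031393696805
bar c [ 561.3 -342.2  154. ] disc c [ 558.3 -341.1  122. ]
[[ 533.5 -378.1  101. ]
 [ 535.5 -303.9  101. ]
 [ 601.1 -305.6  101. ]
 [ 599.9 -379.5  101. ]] [ 567.5 -341.8  101. ]
```

```bash

python3 - <<'E'
from h import *
to([566,-342,200],yawR(162.5))
E
```

```text
lin [-0.37, 9.54, 12.03] rot [0.001, 0.001, -1.265]
```

Call:
apply_moves(hand=[0,0,0,0,0,0,0,0,0,0], linear=[[-0.4,9.5,3],[-0.4,9.5,3],[-0.4,9.5,3],[-0.4,9.5,3],[-0.4,9.5,3],[-0.4,9.5,6],[-0.4,9.5,10],[-0.4,9.5,12],[-0.4,9.5,12],[-0.4,9.5,12]], rot=[[0,0,-0.15],[0,0,-0.3],[0,0,-0.45],[0,0,-0.6],[0,0,-0.75],[0,0,-0.9],[0,0,-1.05],[0,0,-1.2],[0,0,-1.265],[0,0,-1.265]])

```text
clock: 7.15
eef_pos: [565.0, -342.0, 198.8]
orientation: [[-0.954, 0.301, -0.001], [0.301, 0.954, 0.002], [0.002, 0.001, -1.0]]
contact_force: [0.9, 0.9, -0.9]
finger_gap: 86.0
```

```bash

python3 - <<'E'
from h import *
print(state()['eef_pos'])
look('wrist','w5',['timer_grip'])
a=cv2.imread('pics/w5.png')
cv2.imwrite('pics/v5.png',a)
E
```

```text
[ 565.  -342.   198.8]
timer_grip [(0.84, [278, 225], [568, -340, 138])]
```

View pics/v5.png

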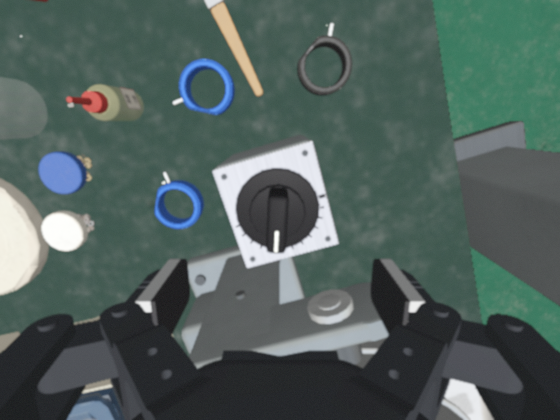

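Call:
apply_moves(hand=[0,0,0,0,0.5,1,1,1,1,1], linear=[[-0.2,0.1,3],[-0.2,0.1,6],[-0.2,0.1,7.2],[-0.2,0.1,7.2],[-0.2,0.1,7.2],[-0.2,0.1,7.2],[-0.2,0.1,7.2],[-0.2,0.1,7.2],[-0.2,0.1,7.2],[-0.2,0.1,7.2]], rot=[[0,0,0],[0,0,0],[0,0,0],[0,0,0],[0,0,0],[0,0,0],[0,0,0],[0,0,0],[0,0,0],[0,0,0]], force=25)

```text
clock: 8.25
eef_pos: [567.3, -342.1, 129.6]
orientation: [[-0.953, 0.302, 0.001], [0.302, 0.953, -0.0], [-0.001, -0.0, -1.0]]
contact_force: [-3.8, 1.6, 6.0]
finger_gap: 13.1
```

Call:
apply_moves(hand=[1,1,1,1,1,1], linear=[[0,0,0],[0,0,0],[0,0,0],[0,0,0],[0,0,0],[0,0,0]], rot=[[0,0,0],[0,0,0],[0,0,0],[0,0,0],[0,0,0],[0,0,0]])

```text
clock: 8.85
eef_pos: [567.3, -342.1, 129.6]
orientation: [[-0.953, 0.303, 0.001], [0.303, 0.953, -0.0], [-0.001, -0.0, -1.0]]
contact_force: [-2.7, 0.8, 1.8]
finger_gap: 13.6
```

Call:
apply_moves(hand=[1,1,1,1,1,1,1,1,1,1], linear=[[0,0,0],[0,0,0],[0,0,0],[0,0,0],[0,0,0],[0,0,0],[0,0,0],[0,0,0],[0,0,0],[0,0,0]], rot=[[0,0,-0.12],[0,0,-0.24],[0,0,-0.36],[0,0,-0.48],[0,0,-0.6],[0,0,-0.72],[0,0,-0.84],[0,0,-0.96],[0,0,-1.08],[0,0,-1.13]])

```text
clock: 9.85
eef_pos: [565.8, -342.4, 129.6]
orientation: [[-0.679, -0.735, -0.002], [-0.735, 0.679, -0.001], [0.002, 0.001, -1.0]]
contact_force: [-4.7, 0.0, 3.1]
finger_gap: 13.1
```

Call:
apply_moves(hand=[1,1,0,0,0,0,0,0,0,0], linear=[[0,0,0],[0,0,0],[0,0,0],[0,0,0],[0,0,0],[0,0,0],[0,0,-4],[0,0,-8],[0,0,-8],[0,0,-8]], rot=[[0,0,0],[0,0,0],[0,0,0],[0,0,0],[0,0,0],[0,0,0],[0,0,0],[0,0,0],[0,0,0],[0,0,0]])

```text
clock: 10.85
eef_pos: [567.0, -342.8, 211.3]
orientation: [[-0.679, -0.735, 0.001], [-0.735, 0.679, -0.003], [0.001, -0.003, -1.0]]
contact_force: [-0.4, -1.0, -0.1]
finger_gap: 85.4
```

```bash

python3 - <<'E'
from h import *
s=state();print(s['eef_pos'],s['joint_positions'],np.degrees(np.arctan2(s['orientation'][1,0],s['orientation'][0,0])))
look('wrist','w6',['timer_grip','ring_1_c'])
E
```

```text
[ 567.  -342.8  211.3] [-0.5  0.6  0.5  1.5 -0.  -2.9] -132.7312931830671
timer_grip [(0.82, [279, 219], [566, -341, 138])]
ring_1_c []
```

View pics/w6.png

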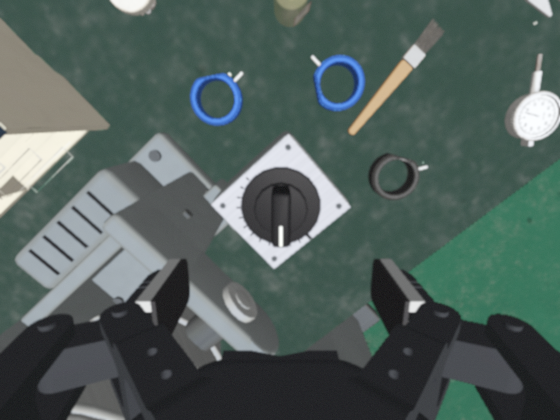

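Call:
apply_moves(hand=[0,0,0,0,0,0,0,0,0,0], linear=[[0,0,0],[0,0,0],[0,0,0],[0,0,0],[0,0,0],[0,0,0],[0,0,0],[0,0,0],[0,0,0],[0,0,0]], rot=[[0,0,1.5],[0,0,1.5],[0,0,1.5],[0,0,1.5],[0,0,1.5],[0,0,1.5],[0,0,1.5],[0,0,1.5],[0,0,1.5],[0,0,1.5]])

```text
clock: 12.0
eef_pos: [564.6, -341.4, 205.9]
orientation: [[-0.777, 0.63, -0.008], [0.63, 0.777, 0.003], [0.008, -0.003, -1.0]]
contact_force: [0.6, 0.2, -0.1]
finger_gap: 85.7
```

Call:
apply_moves(hand=[0,0,0,0,0,0,0,0,0,0], linear=[[0,0,0],[0,0,0],[0,0,0],[0,0,0],[0,0,0],[0,0,0],[0,0,0],[0,0,0],[0,0,0],[0,0,0]], rot=[[0,0,1.64],[0,0,1.64],[0,0,1.64],[0,0,1.64],[0,0,1.64],[0,0,1.64],[0,0,1.64],[0,0,1.64],[0,0,1.64],[0,0,1.64]])

```text
clock: 13.0
eef_pos: [563.9, -340.9, 204.0]
orientation: [[0.573, 0.819, -0.01], [0.819, -0.573, 0.004], [-0.002, -0.011, -1.0]]
contact_force: [0.0, -1.4, 0.2]
finger_gap: 85.5
```

```bash

python3 - <<'E'
from h import *
to([567,-342,129],yawR(47.3))
E
```

```text
lin [0.1, 0.4, 7.49] rot [-0.011, 0.003, 0.135]
```

Call:
apply_moves(hand=[0.3,0.3,0.3,0.3,0.6,1,1,1,1,1], linear=[[0.1,0.4,3.5],[0.1,0.4,7],[0.1,0.4,7.5],[0.1,0.4,7.5],[0.1,0.4,7.5],[0.1,0.4,7.5],[0.1,0.4,7.5],[0.1,0.4,7.5],[0.1,0.4,7.5],[0.1,0.4,7.5]], rot=[[-0.01,0,0.135],[-0.01,0,0.135],[-0.01,0,0.135],[-0.01,0,0.135],[-0.01,0,0.135],[-0.01,0,0.135],[-0.01,0,0.135],[-0.01,0,0.135],[-0.01,0,0.135],[-0.01,0,0.135]])

```text
clock: 14.0
eef_pos: [567.1, -343.5, 131.0]
orientation: [[0.679, 0.734, -0.001], [0.734, -0.679, -0.005], [-0.004, 0.003, -1.0]]
contact_force: [-2.6, -3.8, 6.2]
finger_gap: 12.9
```

Call:
apply_moves(hand=[1,1,1,1,1,1,1,1,1,1], linear=[[0,0,0],[0,0,0],[0,0,0],[0,0,0],[0,0,0],[0,0,0],[0,0,0],[0,0,0],[0,0,0],[0,0,0]], rot=[[0,0,0],[0,0,-0.1],[0,0,-0.2],[0,0,-0.3],[0,0,-0.4],[0,0,-0.5],[0,0,-0.6],[0,0,-0.7],[0,0,-0.77],[0,0,-0.8]])

```text
clock: 15.0
eef_pos: [567.1, -343.4, 131.1]
orientation: [[-0.052, 0.999, -0.0], [0.999, 0.052, -0.005], [-0.005, -0.001, -1.0]]
contact_force: [-0.7, -0.3, 0.7]
finger_gap: 13.2
```

Call:
apply_moves(hand=[1,1,1,1], linear=[[0,0,0],[0,0,0],[0,0,0],[0,0,0]], rot=[[0,0,-0.06],[0,0,-0.12],[0,0,-0.18],[0,0,-0.2]])

```text
clock: 15.4
eef_pos: [566.0, -343.4, 131.4]
orientation: [[-0.243, 0.97, -0.002], [0.97, 0.243, -0.003], [-0.003, -0.002, -1.0]]
contact_force: [-3.9, 1.3, 3.7]
finger_gap: 13.1
```

```bash

python3 - <<'E'
from h import *
s=state();print(s['wrist_torque'],s['contact_force'],s['orientation'][:,0])
E
```

```text
[ 0.3  0.9 -3.3] [-3.9  1.3  3.7] [-0.2  1.  -0. ]
```

Call:
apply_moves(hand=[0.6,0.6,0.6,0.6,0.6,0.6,0.6,0.6,0.6,0.6], linear=[[0,0,0],[0,0,0],[0,0,0],[0,0,-5],[0,0,-10],[0,0,-15],[0,-5,-18],[0,-8,-18],[0,-8,-18],[0,-8,-18]], rot=[[0,0,0],[0,0,0],[0,0,0],[0,0,0],[0,0,0],[0,0,0],[0,0,0],[0,0,0],[0,0,0],[0,0,0]])

```text
clock: 16.4
eef_pos: [488.7, -362.4, 312.4]
orientation: [[-0.243, 0.97, 0.0], [0.97, 0.243, -0.004], [-0.004, -0.001, -1.0]]
contact_force: [-0.7, -0.3, -0.2]
finger_gap: 34.4
```

```bash

python3 - <<'E'
from h import *
print(state()['eef_pos'])
look('wrist','w7',['timer_grip','tray_c'])
a=cv2.imread('pics/w7.png')
cv2.imwrite('pics/v7.png',np.vstack([cv2.resize(a[220:290,230:330],(600,420),interpolation=2)]))
E
```

```text
[ 488.7 -362.4  312.4]
timer_grip [(0.56, [280, 259], [567, -341, 138])]
tray_c []
```

View pics/v7.png

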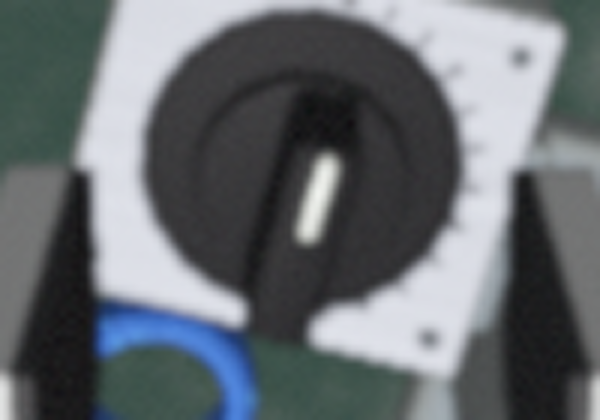

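```bash

python3 - <<'E'
from h import *
to([420,41,330],yawR(0))
E
```

```text
lin [40.75, 3.09, -2.01] rot [-0.0, 0.004, 1.818]
```

Call:
apply_moves(hand=[0.4,0.3,0,0,0,0,0,0,0,0], linear=[[5,0,-5],[40,3,-5],[40,3,-5],[40,3,-5],[40,3,-5],[40.7,3,-3],[40.7,3,-2],[40.7,3,-2],[40.7,3,-2],[40.7,3,-2]], rot=[[0,0,0.15],[0,0,1.8],[0,0,1.8],[0,0,1.8],[0,0,1.8],[0,0,1.8],[0,0,1.8],[0,0,1.8],[0,0,1.8],[0,0,1.8]])

```text
clock: 17.55
eef_pos: [418.5, 44.2, 328.8]
orientation: [[0.909, 0.417, -0.004], [0.417, -0.909, -0.001], [-0.004, -0.0, -1.0]]
contact_force: [0.7, 0.1, 0.3]
finger_gap: 85.6
```

Call:
apply_moves(hand=[0,0,0,0], linear=[[0,0,0],[0,0,0],[0,0,0],[0,0,0]], rot=[[0,0,0.415],[0,0,0.415],[0,0,0.415],[0,0,0.415]])

```text
clock: 17.95
eef_pos: [418.8, 45.1, 328.2]
orientation: [[1.0, 0.018, -0.005], [0.018, -1.0, -0.001], [-0.005, 0.001, -1.0]]
contact_force: [0.8, 0.4, 0.8]
finger_gap: 85.2
```

```bash

cat >> h.py <<'E'
def pose(): 
    s=state();print('pos',s['eef_pos'],'yaw',round(np.degrees(np.arctan2(s['orientation'][1,0],s['orientation'][0,0])),1),'F',s['contact_force'],'gap',round(s['finger_gap'],1),'t',s['clock'])
def tray(cam):
    for r in silhouettes(cam,'tray_c')[:1]:
        ys,xs=np.nonzero(r['pixels']);q=cv2.convexHull(np.c_[xs,ys].astype(np.float32))[:,0]
        W=np.array([at_z(cam,p,22)[:2] for p in q],np.float32);print('p',r['p'],'tray rect (z22)',cv2.minAreaRect(W))
E
python3 - <<'E'
from h import *
pose()
look('wrist','w8',['tray_c','ring_1_c','abrasive']); tray('wrist')
to([387,41,60],yawR(0))
E
```

```text
pos [418.8  45.1 328.2] yaw 1.0 F [0.8 0.4 0.8] gap 85.2 t 17.95
tray_c [(0.67, [303, 176], [453, 35, 11])]
ring_1_c []
abrasive [(0.81, [478, 136], [704, 97, 10])]
p 0.93 tray rect (z22) ((451.48468017578125, 40.76521301269531), (208.28016662597656, 149.38458251953125), 88.17153930664062)
lin [-3.04, 0.24, 26.88] rot [0.001, 0.005, 0.017]
```

View pics/w8.png

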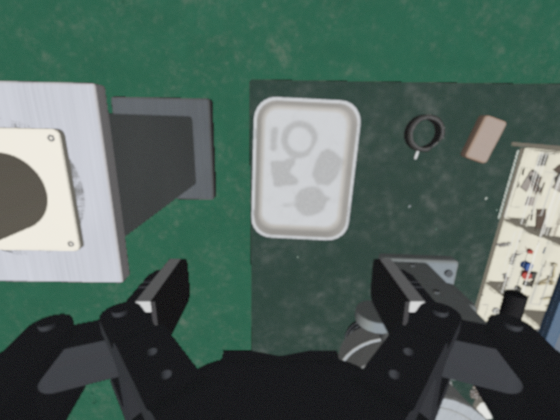

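Call:
apply_moves(hand=[0,0,0,0,0,0,0.2,0.2,0.2,0.2], linear=[[-3.6,0.3,5],[-3.6,0.3,10],[-3.6,0.3,15],[-3.6,0.3,20],[-3.6,0.3,25],[-3.6,0.3,28],[-3.7,0.3,30],[-3.8,0.3,31.5],[-3.8,0.3,31.5],[-3.8,0.3,31.5]], rot=[[0,0,0.05],[0,0,0.05],[0,0,0.05],[0,0,0.05],[0,0,0.05],[0,0,0.05],[0,0,0.05],[0,0,0.05],[0,0,0.05],[0,0,0.05]])

```text
clock: 19.2
eef_pos: [379.5, 40.2, 14.1]
orientation: [[0.999, -0.033, -0.005], [-0.033, -0.999, -0.001], [-0.005, 0.002, -1.0]]
contact_force: [-0.2, 0.4, -0.1]
finger_gap: 68.2
```

```bash

python3 - <<'E'
from h import *
pose()
E
```

```text
pos [379.5  40.2  14.1] yaw -1.9 F [-0.2  0.4 -0.1] gap 68.2 t 19.2
```

Call:
apply_moves(hand=[0.2,0.3,0.6,1,1,1,1,1,1], linear=[[0.35,0,0.8],[0.35,0,0.8],[0.35,0,0.8],[0.35,0,0.8],[0.35,0,0.8],[0.35,0,0.8],[0.35,0,0.8],[0.35,0,0.8],[0.35,0,0.8]], rot=[[0,0,0],[0,0,0],[0,0,0],[0,0,0],[0,0,0],[0,0,0],[0,0,0],[0,0,0],[0,0,0]], force=40)

```text
clock: 20.1
eef_pos: [383.1, 40.2, 6.4]
orientation: [[0.999, -0.033, -0.004], [-0.033, -0.999, -0.001], [-0.004, 0.001, -1.0]]
contact_force: [-1.5, -0.1, 6.3]
finger_gap: 4.9
```

```bash

python3 - <<'E'
from h import *
pose()
to([382+27,-183,5.5],yawR(-1.7))
E
```

```text
pos [383.1  40.2   6.4] yaw -1.9 F [-1.5 -0.1  6.3] gap 4.9 t 20.1
lin [3.33, 22.22, 0.1] rot [0.001, 0.004, -0.003]
```

Call:
apply_moves(hand=[1,1,1,1,1,1,1,1,1,1], linear=[[0.3,2,-0.1],[0.6,4,-0.1],[1,6.5,-0.1],[1.4,9,-0.1],[1.8,11.5,-0.1],[2.2,14,-0.1],[2.6,16.5,-0.1],[3,19,-0.1],[3.2,21.2,-0.1],[3.3,22.2,-0.1]], rot=[[0,0,0],[0,0,0],[0,0,0],[0,0,0],[0,0,0],[0,0,0],[0,0,0],[0,0,0],[0,0,0],[0,0,0]])

```text
clock: 21.1
eef_pos: [408.7, -184.2, 7.1]
orientation: [[0.999, -0.035, -0.005], [-0.035, -0.999, -0.001], [-0.005, 0.001, -1.0]]
contact_force: [-0.6, 0.2, -1.7]
finger_gap: 5.1
```

Call:
apply_moves(hand=[1,1,0.6,0.6,0.6,0.6,0.6,0.6,0.6,0.6], linear=[[0,0,0],[0,0,0],[0,0,0],[0,0,0],[0,0,0],[0,0,-4],[0,0,-9],[0,0,-14],[-8,0,-19],[-10,0,-24]], rot=[[0,0,0],[0,0,0],[0,0,0],[0,0,0],[0,0,0],[0,0,0],[0,0,0],[0,0,0],[0,0,0],[0,0,0]])

```text
clock: 22.1
eef_pos: [334.4, -180.3, 213.8]
orientation: [[0.999, -0.033, -0.007], [-0.033, -0.999, -0.0], [-0.007, 0.001, -1.0]]
contact_force: [0.6, -0.8, -0.9]
finger_gap: 34.1
```

```bash

python3 - <<'E'
from h import *
pose()
to([400,-190,480],yawR(90))
E
```

```text
pos [ 334.4 -180.3  213.8] yaw -1.9 F [ 0.6 -0.8 -0.9] gap 34.1 t 22.1
lin [6.41, 0.77, -26.66] rot [-0.005, 0.006, -1.604]
```

Call:
apply_moves(hand=[0,0,0,0,0,0,0,0,0,0], linear=[[0,0,-5],[0,0,-10],[3,0.8,-26],[5,0.8,-26],[6,0.8,-26],[6,0.8,-26],[6,0.8,-26],[6,0.8,-26],[6,0.8,-26],[6,0.8,-26]], rot=[[0,0,-0.15],[0,0,-0.3],[0,0,-1.6],[0,0,-1.6],[0,0,-1.6],[0,0,-1.6],[0,0,-1.6],[0,0,-1.6],[0,0,-1.6],[0,0,-1.6]])

```text
clock: 23.1
eef_pos: [395.9, -189.7, 473.4]
orientation: [[0.098, 0.995, -0.007], [0.995, -0.098, -0.0], [-0.001, -0.007, -1.0]]
contact_force: [-0.4, -0.0, 0.2]
finger_gap: 85.5
```

```bash

python3 - <<'E'
from h import *
pose()
look('wrist','w9'); tray('wrist')
for n in ['lid_knob','handle']:
  for r in silhouettes('wrist',n)[:2]: 
    ys,xs=np.nonzero(r['pixels']);print(n,r['p'],r['uv'],len(xs),xs.min(),xs.max(),ys.min(),ys.max())
    if len(xs)>3000:
        W=np.array([at_z('wrist',p,260)[:2] for p in np.c_[xs,ys][::7]],np.float32);print(cv2.minEnclosingCircle(W))
E
```

```text
pos [ 395.9 -189.7  473.4] yaw 84.4 F [-0.4 -0.   0.2] gap 85.5 t 23.1
timer_grip [(0.81, [198, 275], [565, -349, 138])]
drum_hinge [(0.72, [143, 248], [496, -418, 165])]
drum_mouth []
handle [(0.88, [388, 321], [620, -55, 234])]
lid_knob [(0.95, [292, 303], [546, -190, 279])]
tray_c [(0.73, [286, 200], [481, -186, 11])]
ring_1_c []
brush [(0.95, [142, 252], [565, -506, 4])]
abrasive [(0.47, [422, 287], [709, 93, 10])]
casting_1_c []
p 0.96 tray rect (z22) ((479.5060119628906, -184.5703582763672), (209.4693603515625, 151.24562072753906), 87.38289642333984)
lid_knob 0.69 [292.1, 293.5] 9514 234 349 241 344
((547.0541381835938, -189.64532470703125), 76.91996765136719)
handle 0.85 [338.2, 258.8] 1330 238 385 229 333
```

View pics/w9.png

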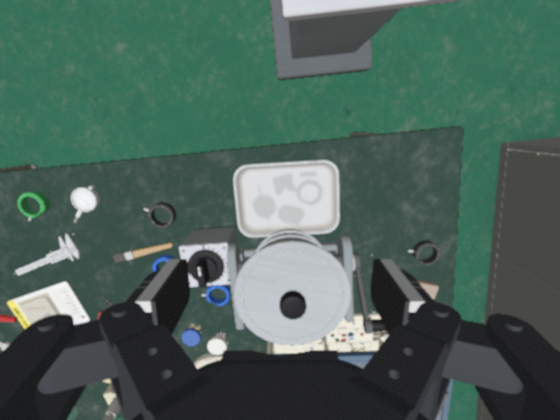

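```bash

python3 - <<'E'
from h import *
for p in [(161,215),(426,252)]: print('ring',at_z('wrist',p,10))
print('edges',at_z('wrist',(300,143),0),at_z('wrist',(460,200),0))
to([546.5,-190,300],yawR(90))
E
```

```text
ring [ 486.2 -445.3   10. ]
ring [626.6 100.2  10. ]
edges [ 371.7 -146.6    0. ] [521.6 171.6   0. ]
lin [1.63, 15.1, 17.24] rot [-0.007, 0.001, -0.106]
```

Call:
apply_moves(hand=[0,0,0,0,0.2,0.3,0.3,0.3], linear=[[1.6,4,4],[1.6,8,8],[1.6,12,12],[1.6,15,16],[1.6,15.1,18],[1.6,15.1,20],[1.6,15.1,20],[1.6,15.1,20]], rot=[[0,0,-0.1],[0,0,-0.1],[0,0,-0.1],[0,0,-0.1],[0,0,-0.1],[0,0,-0.1],[0,0,-0.1],[0,0,-0.1]])

```text
clock: 24.6
eef_pos: [546.3, -190.3, 272.8]
orientation: [[0.006, 1.0, -0.007], [1.0, -0.006, -0.0], [-0.0, -0.007, -1.0]]
contact_force: [0.6, -0.5, 0.9]
finger_gap: 59.4
```

```bash

python3 - <<'E'
from h import *
pose()
look('wrist','w10',['lid_knob'])
to([546.5,-190,266],yawR(90))
E
```

```text
pos [ 546.3 -190.3  272.8] yaw 89.7 F [ 0.6 -0.5  0.9] gap 59.4 t 24.6
lid_knob [(0.66, [284, 273], [551, -187, 279])]
lin [0.07, -0.05, 0.87] rot [-0.003, 0.002, -0.006]
```

Call:
apply_moves(hand=[0.3,0.3,0.6,1,1,1,1,1], linear=[[0.1,0.1,0.7],[0.1,0.1,0.7],[0.1,0.1,0.7],[0.1,0.1,0.7],[0.1,0.1,0.7],[0.1,0.1,0.7],[0.1,0.1,0.7],[0.1,0.1,0.7]], rot=[[0,0,0],[0,0,0],[0,0,0],[0,0,0],[0,0,0],[0,0,0],[0,0,0],[0,0,0]], force=60)

```text
clock: 25.5
eef_pos: [548.2, -189.6, 268.6]
orientation: [[0.006, 1.0, -0.002], [1.0, -0.006, -0.002], [-0.002, -0.002, -1.0]]
contact_force: [-0.5, 0.3, 6.1]
finger_gap: 32.1
```

```bash

python3 - <<'E'
from h import *
pose();s=state()
to([470,60,320]);to([470,60,266-247+1])
E
```

```text
pos [ 548.2 -189.6  268.6] yaw 89.7 F [-0.5  0.3  6.1] gap 32.1 t 25.5
lin [24.91, -7.98, -5.17] rot [0.0, 0.0, 0.0]
lin [24.96, -7.92, 24.83] rot [0.0, 0.0, 0.0]
```

Call:
apply_moves(hand=[1,1,1,1,1,1,1,1,1,1], linear=[[0,0,-2],[0,0,-5],[0,0,-8],[3,-2,-8],[7,-4,-8],[11,-6,-8],[15,-8,-8],[20,-8,-6],[25,-8,-3],[25,-8,0]], rot=[[0,0,0],[0,0,0],[0,0,0],[0,0,0],[0,0,0],[0,0,0],[0,0,0],[0,0,0],[0,0,0],[0,0,0]])

```text
clock: 26.5
eef_pos: [470.1, 64.6, 268.2]
orientation: [[0.001, 1.0, 0.001], [1.0, -0.001, -0.0], [-0.0, 0.001, -1.0]]
contact_force: [0.2, -0.8, -2.4]
finger_gap: 31.9
```

```bash

python3 - <<'E'
from h import *
pose()
for r in place_of('wrist','lid_knob') if grab_frame('wrist') is not None else []: print(r['p'],r['uv'])
to([470,60,21.6],yawR(90))
E
```

```text
pos [470.1  64.6 268.2] yaw 89.9 F [ 0.2 -0.8 -2.4] gap 31.9 t 26.5
0.7 [279.1, 271.6]
lin [-0.12, 0.83, 24.06] rot [-0.015, 0.004, -0.002]
```

Call:
apply_moves(hand=[1,1,1,1,1,1,1,1], linear=[[0,0,5],[0,0,10],[0,0,15],[0,0,19],[0,0,21],[0,0,22],[0,0,22],[0,0,22]], rot=[[0,0,0],[0,0,0],[0,0,0],[0,0,0],[0,0,0],[0,0,0],[0,0,0],[0,0,0]])

```text
clock: 27.4
eef_pos: [463.9, 61.1, 43.7]
orientation: [[0.003, 1.0, -0.012], [1.0, -0.003, -0.003], [-0.003, -0.012, -1.0]]
contact_force: [0.9, -1.0, -2.3]
finger_gap: 32.0
```

```bash

python3 - <<'E'
from h import *
pose()
to([470,60,21.6],yawR(90))
E
```

```text
pos [463.9  61.1  43.7] yaw 89.8 F [ 0.9 -1.  -2.3] gap 32.0 t 27.4
lin [-0.1, 0.64, 2.21] rot [-0.012, 0.003, -0.003]
```

Call:
apply_moves(hand=[1,1,1,1,0.4,0.4,0.4,0.4,0.4,0.4], linear=[[0,0,1],[0,0,1.8],[0,0,2.1],[0,0,2.1],[0,0,2.1],[0,0,2.1],[0,0,2.1],[0,0,0],[0,0,-5],[0,0,-10]], rot=[[-0.012,0,0],[-0.012,0,0],[-0.012,0,0],[-0.012,0,0],[-0.012,0,0],[-0.012,0,0],[-0.012,0,0],[-0.012,0,0],[-0.012,0,0],[-0.012,0,0]])

```text
clock: 28.4
eef_pos: [464.0, 61.3, 144.6]
orientation: [[0.003, 1.0, -0.003], [1.0, -0.003, -0.004], [-0.004, -0.003, -1.0]]
contact_force: [0.1, 0.4, 0.1]
finger_gap: 51.0
```

```bash

python3 - <<'E'
from h import *
pose()
to([600,-40,330],yawR(0));to([540,-40,330],yawR(90))
E
```

```text
pos [464.   61.3 144.6] yaw 89.8 F [0.1 0.4 0.1] gap 51.0 t 28.4
lin [-10.17, 13.58, -18.54] rot [0.001, 0.005, 1.568]
lin [-10.18, 7.58, -18.53] rot [-0.003, 0.004, -0.003]
```

```bash

python3 - <<'E'
from h import *
p=at_z('side',(343,257),0);print(p)
for z in (100,150,200,250): print(z,proj('side',[p[0],p[1],z]))
p=at_z('scene',(168,278),0);print(p)
for z in (100,150,200,250): print(z,proj('scene',[p[0],p[1],z]))
to([621,-52,300],yawR(-2))
E
```

```text
[ 746.7 -233.4    0. ]
100 [343.9 227. ]
150 [344.4 211.4]
200 [344.9 195.5]
250 [345.4 179.1]
[794.5  89.    0. ]
100 [162.3 260.7]
150 [159.2 251.3]
200 [156.  241.5]
250 [152.7 231.2]
lin [-11.35, 15.69, -15.54] rot [0.001, 0.005, 1.603]
```

Call:
apply_moves(hand=[0.4,0.4,0.4,0.4,0.4,0.4,0.4,0.4,0.4,0.4], linear=[[0,0,-5],[0,0,-10],[-2,3,-15],[-5,7,-16],[-8,11,-16],[-11.3,15.7,-16],[-11.3,15.7,-16],[-11.3,15.7,-16],[-11.3,15.7,-16],[-11.3,15.7,-16]], rot=[[0,0,0.15],[0,0,0.3],[0,0,0.45],[0,0,0.6],[0,0,0.75],[0,0,0.9],[0,0,1.05],[0,0,1.2],[0,0,1.35],[0,0,1.5]])

```text
clock: 29.4
eef_pos: [621.3, -51.8, 304.3]
orientation: [[0.998, 0.061, -0.003], [0.061, -0.998, -0.004], [-0.003, 0.004, -1.0]]
contact_force: [-0.2, 0.3, -0.1]
finger_gap: 51.4
```

```bash

python3 - <<'E'
from h import *
pose();look('wrist','w11',['handle'])
to([621.5,-50,217],yawR(-2))
cv2.imwrite('pics/v11.png',cv2.imread('pics/w11.png'))
E
```

```text
pos [621.3 -51.8 304.3] yaw 3.5 F [-0.2  0.3 -0.1] gap 51.4 t 29.4
handle [(0.2, [357, 64], [663, 57, 234])]
lin [0.07, -0.19, 8.76] rot [0.004, 0.003, 0.103]
```

View pics/v11.png

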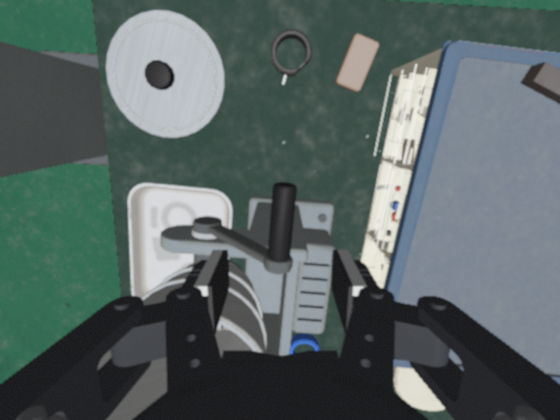

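```bash

python3 - <<'E'
from h import *
pose()
for p in [(285,187),(282,222),(278,258)]: print(at_z('wrist',p,240))
to([621.5,-47,217],yawR(-2))
E
```

```text
pos [621.1 -51.6 304.6] yaw 3.9 F [ 0.1 -0.2 -0. ] gap 51.0 t 29.5
[623.1 -24.7 240. ]
[622.8 -50.3 240. ]
[621.8 -78.5 240. ]
lin [0.09, -0.49, 8.76] rot [0.004, 0.003, 0.103]
```

Call:
apply_moves(hand=[0.4,0.4,0.4,0.4,0.6,1,1,1,1,1], linear=[[0.1,-0.4,4],[0.1,-0.4,7],[0.1,-0.4,8.7],[0.1,-0.4,8.7],[0.1,-0.4,8.7],[0.1,-0.4,8.7],[0.1,-0.4,8.7],[0.1,-0.4,8.7],[0.1,-0.4,8.7],[0.1,-0.4,8.7]], rot=[[0,0,0.1],[0,0,0.1],[0,0,0.1],[0,0,0.1],[0,0,0.1],[0,0,0.1],[0,0,0.1],[0,0,0.1],[0,0,0.1],[0,0,0.1]], force=30)

```text
clock: 30.5
eef_pos: [622.5, -47.9, 219.6]
orientation: [[1.0, -0.031, 0.001], [-0.031, -0.999, -0.004], [0.001, 0.004, -1.0]]
contact_force: [-2.1, 0.4, 5.9]
finger_gap: 15.8
```

```bash

python3 - <<'E'
from h import *
pose()
s=state();R0=s['orientation']
# rows: arc, phi in steps
def arc(p0,ps):
    h=lambda p:np.array([np.cos(-.035)*(-98*np.sin(p-np.pi/4)),-.035*-98*np.sin(p-np.pi/4),98*np.cos(p-np.pi/4)])
    return [np.round(R0.T@(h(p)-h(p0))/10,2).tolist() for p in ps]
for a in (0,.5,1.0,1.5,2.0): print(a,arc(a,a+np.arange(1,11)*.05))
E
```

```text
pos [622.5 -47.9 219.6] yaw -1.8 F [-2.1  0.4  5.9] gap 15.8 t 30.5
0 [[-0.35, 0.0, -0.34], [-0.73, -0.0, -0.66], [-1.11, -0.0, -0.96], [-1.51, -0.0, -1.24], [-1.93, -0.0, -1.5], [-2.36, -0.0, -1.74], [-2.79, -0.0, -1.96], [-3.24, -0.0, -2.15], [-3.7, -0.0, -2.33], [-4.17, -0.01, -2.48]]
0.5 [[-0.47, -0.0, -0.13], [-0.95, -0.0, -0.23], [-1.44, -0.0, -0.31], [-1.92, -0.01, -0.36], [-2.41, -0.01, -0.39], [-2.9, -0.01, -0.4], [-3.39, -0.01, -0.38], [-3.88, -0.01, -0.34], [-4.36, -0.01, -0.27], [-4.85, -0.02, -0.18]]
1.0 [[-0.48, -0.0, 0.12], [-0.95, -0.0, 0.26], [-1.41, -0.01, 0.42], [-1.86, -0.01, 0.6], [-2.3, -0.01, 0.81], [-2.74, -0.01, 1.04], [-3.16, -0.02, 1.29], [-3.57, -0.02, 1.56], [-3.96, -0.02, 1.86], [-4.34, -0.02, 2.17]]
1.5 [[-0.36, -0.0, 0.33], [-0.71, -0.01, 0.68], [-1.04, -0.01, 1.04], [-1.34, -0.01, 1.42], [-1.63, -0.01, 1.82], [-1.9, -0.02, 2.23], [-2.15, -0.02, 2.65], [-2.38, -0.02, 3.08], [-2.58, -0.02, 3.53], [-2.77, -0.03, 3.98]]
2.0 [[-0.16, -0.0, 0.46], [-0.3, -0.0, 0.93], [-0.41, -0.01, 1.41], [-0.5, -0.01, 1.89], [-0.56, -0.01, 2.38], [-0.6, -0.01, 2.87], [-0.62, -0.02, 3.36], [-0.61, -0.02, 3.85], [-0.58, -0.02, 4.33], [-0.52, -0.02, 4.82]]
```

Call:
apply_moves(hand=[1,1,1,1,1,1,1,1,1,1], linear=[[-0.35,0,-0.34],[-0.73,0,-0.66],[-1.11,0,-0.96],[-1.51,0,-1.24],[-1.93,0,-1.5],[-2.36,0,-1.74],[-2.79,0,-1.96],[-3.24,0,-2.15],[-3.7,0,-2.33],[-4.17,0,-2.48]], rot=[[0,0,0],[0,0,0],[0,0,0],[0,0,0],[0,0,0],[0,0,0],[0,0,0],[0,0,0],[0,0,0],[0,0,0]])

```text
clock: 31.5
eef_pos: [584.7, -47.1, 246.6]
orientation: [[0.999, -0.031, 0.011], [-0.031, -0.999, -0.005], [0.012, 0.005, -1.0]]
contact_force: [9.5, -0.0, -0.7]
finger_gap: 15.6
```

Call:
apply_moves(hand=[1,1,1,1,1,1,1,1,1,1], linear=[[-0.47,0,-0.13],[-0.95,0,-0.23],[-1.44,0,-0.31],[-1.92,0,-0.36],[-2.41,0,-0.39],[-2.9,0,-0.4],[-3.39,0,-0.38],[-3.88,0,-0.34],[-4.36,0,-0.27],[-4.85,0,-0.18]], rot=[[0,0,0],[0,0,0],[0,0,0],[0,0,0],[0,0,0],[0,0,0],[0,0,0],[0,0,0],[0,0,0],[0,0,0]])

```text
clock: 32.5
eef_pos: [541.9, -46.2, 253.3]
orientation: [[0.999, -0.031, 0.029], [-0.031, -0.999, -0.007], [0.029, 0.006, -1.0]]
contact_force: [7.5, -0.8, 14.2]
finger_gap: 15.4
```

```bash

cat >> h.py <<'E'
P0=np.array([622.5,-47.9,219.6]); HC=P0-np.array([69.3-.0,0,69.3]) # arc centre in TCP terms
def phi():
    p=np.array(state()['eef_pos'])-HC;ph=np.pi/4+np.arctan2(-p[0],p[2]);print('phi',round(ph,3),'r',round(np.hypot(p[0],p[2]),1));return ph
def arc(p1,n=10,r=98.):
    R0=np.array(state()['orientation']);p=np.array(state()['eef_pos'])-HC;p0=phi()
    for k in range(1,n+1):
        q=p0+(p1-p0)*k/n-np.pi/4;d=np.array([-r*np.sin(q)-p[0],.035*r*np.sin(q)-.035*r*np.sin(p0-np.pi/4),r*np.cos(q)-p[2]]);print(np.round(R0.T@d/10,2).tolist(),end=', ')
    print()
E
python3 - <<'E'
from h import *
pose();arc(1.5)
E
```

```text
pos [541.9 -46.2 253.3] yaw -1.8 F [ 7.5 -0.8 14.2] gap 15.4 t 32.5
phi 0.895 r 103.6
[-0.55, -0.01, 0.63], [-1.13, -0.01, 0.73], [-1.71, -0.01, 0.86], [-2.28, -0.02, 1.03], [-2.83, -0.02, 1.24], [-3.38, -0.02, 1.48], [-3.91, -0.03, 1.75], [-4.42, -0.03, 2.05], [-4.91, -0.04, 2.38], [-5.38, -0.04, 2.74],
```

```bash

python3 - <<'E'
from h import *
to(state()['eef_pos'],yawR(-1.8));arc(1.5,10,101)
E
```

```text
lin [0.0, 0.0, 0.0] rot [0.006, -0.029, 0.0]
phi 0.895 r 103.6
[-0.59, -0.01, 0.33], [-1.19, -0.01, 0.43], [-1.79, -0.01, 0.57], [-2.37, -0.01, 0.75], [-2.95, -0.02, 0.96], [-3.51, -0.02, 1.21], [-4.05, -0.03, 1.48], [-4.58, -0.03, 1.8], [-5.08, -0.03, 2.14], [-5.57, -0.04, 2.51],
```

Call:
apply_moves(hand=[1,1,1,1,1,1,1,1,1,1], linear=[[-0.5,0,0.1],[-1.0,0,0.25],[-1.5,0,0.4],[-2.0,0,0.6],[-2.5,0,0.8],[-3.0,0,1.0],[-3.5,0,1.2],[-4.0,0,1.5],[-4.5,0,1.8],[-5.0,0,2.2]], rot=[[0,-0.005,0],[0,-0.01,0],[0,-0.015,0],[0,-0.02,0],[0,-0.025,0],[0,-0.03,0],[0,-0.03,0],[0,-0.03,0],[0,-0.03,0],[0,-0.03,0]])

```text
clock: 33.5
eef_pos: [496.7, -45.2, 233.6]
orientation: [[0.999, -0.031, 0.011], [-0.031, -0.999, -0.007], [0.012, 0.007, -1.0]]
contact_force: [7.5, -0.6, 4.9]
finger_gap: 15.9
```

```bash

python3 - <<'E'
from h import *
pose();to(state()['eef_pos'],yawR(-1.8));arc(2.0,10,100)
E
```

```text
pos [496.7 -45.2 233.6] yaw -1.8 F [ 7.5 -0.6  4.9] gap 15.9 t 33.5
lin [0.0, 0.0, 0.0] rot [0.007, -0.012, 0.0]
phi 1.381 r 100.7
[-0.47, -0.01, 0.41], [-0.95, -0.01, 0.8], [-1.41, -0.02, 1.22], [-1.84, -0.02, 1.66], [-2.24, -0.02, 2.13], [-2.62, -0.03, 2.62], [-2.96, -0.03, 3.14], [-3.27, -0.04, 3.68], [-3.54, -0.04, 4.23], [-3.78, -0.05, 4.8],
```

Call:
apply_moves(hand=[1,1,1,1,1,1,1,1,1,1], linear=[[-0.47,0,0.38],[-0.9,0,0.75],[-1.3,0,1.15],[-1.7,0,1.6],[-2.05,0,2.05],[-2.4,0,2.5],[-2.7,0,3.0],[-3.0,0,3.5],[-3.25,0,4.0],[-3.5,0,4.5]], rot=[[0,-0.01,0],[0,-0.01,0],[0,-0.01,0],[0,-0.01,0],[0,-0.01,0],[0,-0.01,0],[0,-0.01,0],[0,-0.01,0],[0,-0.01,0],[0,-0.01,0]])

```text
clock: 34.5
eef_pos: [464.7, -44.5, 191.2]
orientation: [[0.999, -0.031, 0.009], [-0.031, -0.999, -0.007], [0.01, 0.007, -1.0]]
contact_force: [1.6, 1.1, 9.2]
finger_gap: 15.5
```

```bash

python3 - <<'E'
from h import *
pose();to(state()['eef_pos'],yawR(-1.8));arc(2.2,5,99)
E
```

```text
pos [464.7 -44.5 191.2] yaw -1.8 F [1.6 1.1 9.2] gap 15.5 t 34.5
lin [0.0, 0.0, 0.0] rot [0.007, -0.01, 0.0]
phi 1.923 r 97.5
[-0.36, 0.0, 0.44], [-0.55, -0.0, 0.95], [-0.72, -0.01, 1.47], [-0.85, -0.01, 2.0], [-0.96, -0.02, 2.54],
```

Continue to about 2.2 and then hold a moment so everything drops.

Call:
apply_moves(hand=[1,1,1,1,1,1,1,1,1,1], linear=[[-0.15,0,0.45],[-0.3,0,0.95],[-0.45,0,1.45],[-0.55,0,1.95],[-0.65,0,2.5],[-0.7,0,2.8],[-0.7,0,2.8],[-0.7,0,2.8],[-0.7,0,2.8],[-0.7,0,2.8]], rot=[[0,-0.01,0],[0,-0.01,0],[0,-0.01,0],[0,-0.01,0],[0,-0.01,0],[0,-0.01,0],[0,-0.01,0],[0,-0.01,0],[0,-0.01,0],[0,-0.01,0]])

```text
clock: 35.5
eef_pos: [456.8, -44.3, 164.2]
orientation: [[1.0, -0.031, -0.002], [-0.031, -1.0, -0.007], [-0.001, 0.007, -1.0]]
contact_force: [-5.1, 0.7, 5.3]
finger_gap: 15.7
```

Call:
apply_moves(hand=[1,1,1,1,1], linear=[[0,0,0],[0,0,0],[0,0,0],[0,0,0],[0,0,0]], rot=[[0,0,0],[0,0,0],[0,0,0],[0,0,0],[0,0,0]])

```text
clock: 36.0
eef_pos: [456.9, -44.3, 165.0]
orientation: [[1.0, -0.031, -0.001], [-0.031, -1.0, -0.007], [-0.001, 0.007, -1.0]]
contact_force: [-1.0, 0.8, 6.2]
finger_gap: 15.4
```

```bash

python3 - <<'E'
from h import *
pose();phi();save('scene','s12');save('side','b12');look('wrist','w12',['casting_1_c','tray_c'])
for c in ('scene','side'): print([(r['p'],r['uv'],at_z(c,r['uv'],11)) for r in silhouettes(c,'casting_1_c')])
a=cv2.imread('pics/s12.png')[180:300,200:360];b=cv2.imread('pics/b12.png')[140:260,200:360]
cv2.imwrite('pics/v12.png',np.hstack([cv2.resize(x,(400,300),interpolation=2) for x in (a,b)]))
E
```

```text
pos [456.9 -44.3 165. ] yaw -1.8 F [-1.   0.8  6.2] gap 15.4 t 36.0
phi 2.205 r 97.4
tray_c []
casting_1_c []
[]
[]
```

View pics/v12.png

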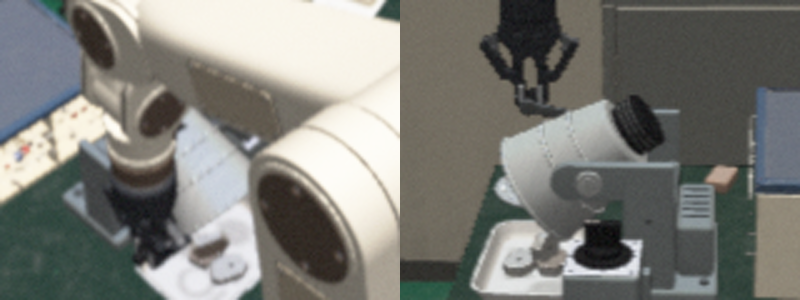

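View pics/w12.png

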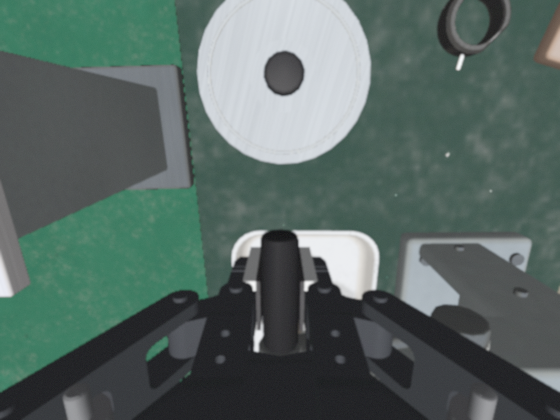

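```bash

python3 - <<'E'
from h import *
arc(1.5,10,99)
E
```

```text
phi 2.205 r 97.4
[-0.03, 0.01, -0.71], [0.15, 0.02, -1.38], [0.37, 0.02, -2.04], [0.64, 0.03, -2.69], [0.96, 0.03, -3.31], [1.32, 0.04, -3.91], [1.72, 0.04, -4.48], [2.16, 0.05, -5.02], [2.63, 0.05, -5.53], [3.14, 0.06, -6.01],
```

Call:
apply_moves(hand=[1,1,1,1,1,1,1,1,1,1], linear=[[0.05,0,-0.7],[0.2,0,-1.4],[0.4,0,-2.05],[0.7,0,-2.7],[1.0,0,-3.3],[1.35,0,-3.9],[1.75,0,-4.5],[2.2,0,-5.0],[2.65,0,-5.5],[3.15,0,-6.0]], rot=[[0,0,0],[0,0,0],[0,0,0],[0,0,0],[0,0,0],[0,0,0],[0,0,0],[0,0,0],[0,0,0],[0,0,0]])

```text
clock: 37.35
eef_pos: [486.9, -45.0, 224.5]
orientation: [[1.0, -0.031, -0.005], [-0.031, -0.999, -0.007], [-0.005, 0.007, -1.0]]
contact_force: [-1.8, -1.2, -9.7]
finger_gap: 15.9
```

```bash

python3 - <<'E'
from h import *
pose();to(state()['eef_pos'],yawR(-1.8));arc(.85,10,98.5)
E
```

```text
pos [486.9 -45.  224.5] yaw -1.8 F [-1.8 -1.2 -9.7] gap 15.9 t 37.35
lin [0.0, 0.0, 0.0] rot [0.007, 0.005, 0.001]
phi 1.514 r 99.4
[0.56, 0.0, -0.35], [1.09, 0.01, -0.74], [1.64, 0.01, -1.09], [2.22, 0.02, -1.41], [2.81, 0.02, -1.68], [3.42, 0.03, -1.92], [4.05, 0.03, -2.11], [4.68, 0.03, -2.26], [5.33, 0.04, -2.38], [5.98, 0.04, -2.44],
```

Call:
apply_moves(hand=[1,1,1,1,1,1,1,1,1,1], linear=[[0.55,0,-0.4],[1.1,0,-0.75],[1.65,0,-1.1],[2.2,0,-1.4],[2.8,0,-1.7],[3.4,0,-1.9],[4.05,0,-2.1],[4.7,0,-2.25],[5.3,0,-2.4],[6.0,0,-2.45]], rot=[[0,0,0],[0,0,0],[0,0,0],[0,0,0],[0,0,0],[0,0,0],[0,0,0],[0,0,0],[0,0,0],[0,0,0]])

```text
clock: 38.35
eef_pos: [546.3, -46.3, 252.7]
orientation: [[1.0, -0.031, -0.003], [-0.031, -1.0, -0.006], [-0.003, 0.007, -1.0]]
contact_force: [-9.2, 0.3, 10.7]
finger_gap: 15.8
```

```bash

python3 - <<'E'
from h import *
pose();to(state()['eef_pos'],yawR(-1.8));arc(.3,10,98)
E
```

```text
pos [546.3 -46.3 252.7] yaw -1.8 F [-9.2  0.3 10.7] gap 15.8 t 38.35
lin [0.0, 0.0, 0.0] rot [0.007, 0.003, 0.001]
phi 0.853 r 102.6
[0.57, -0.0, 0.44], [1.12, 0.0, 0.44], [1.66, 0.0, 0.48], [2.19, 0.0, 0.55], [2.73, 0.01, 0.64], [3.25, 0.01, 0.77], [3.77, 0.01, 0.92], [4.28, 0.01, 1.1], [4.78, 0.01, 1.31], [5.27, 0.01, 1.55],
```

Call:
apply_moves(hand=[1,1,1,1,1,1,1,1,1,1], linear=[[0.55,0,0.05],[1.1,0,0.1],[1.65,0,0.2],[2.2,0,0.3],[2.75,0,0.45],[3.25,0,0.6],[3.75,0,0.8],[4.3,0,1.0],[4.8,0,1.25],[5.25,0,1.5]], rot=[[0,0,0],[0,0,0],[0,0,0],[0,0,0],[0,0,0],[0,0,0],[0,0,0],[0,0,0],[0,0,0],[0,0,0]])

```text
clock: 39.35
eef_pos: [599.1, -47.4, 241.1]
orientation: [[1.0, -0.03, -0.0], [-0.03, -1.0, -0.006], [0.0, 0.006, -1.0]]
contact_force: [-6.1, 0.8, 2.5]
finger_gap: 15.4
```

```bash

python3 - <<'E'
from h import *
pose();to(state()['eef_pos'],yawR(-1.8));arc(-.04,6,98)
E
```

```text
pos [599.1 -47.4 241.1] yaw -1.7 F [-6.1  0.8  2.5] gap 15.4 t 39.35
lin [0.0, 0.0, 0.0] rot [0.006, -0.0, 0.001]
phi 0.317 r 101.7
[0.34, 0.0, 0.61], [0.84, 0.0, 0.92], [1.32, 0.0, 1.26], [1.77, 0.0, 1.62], [2.2, 0.0, 2.02], [2.61, 0.0, 2.43],
```

Call:
apply_moves(hand=[1,1,1,1,1,1,1,1], linear=[[0.5,0,0.35],[0.95,0,0.7],[1.4,0,1.05],[1.8,0,1.45],[2.2,0,1.9],[2.6,0,2.35],[2.75,0,2.5],[2.75,0,2.5]], rot=[[0,0,0],[0,0,0],[0,0,0],[0,0,0],[0,0,0],[0,0,0],[0,0,0],[0,0,0]])

```text
clock: 40.15
eef_pos: [622.7, -47.9, 224.6]
orientation: [[1.0, -0.03, -0.0], [-0.03, -1.0, -0.005], [-0.0, 0.005, -1.0]]
contact_force: [-24.5, 2.1, 28.1]
finger_gap: 16.0
```

```bash

python3 - <<'E'
from h import *
pose();phi()
E
```

```text
pos [622.7 -47.9 224.6] yaw -1.7 F [-24.5   2.1  28.1] gap 16.0 t 40.15
phi 0.033 r 101.8
```

Call:
apply_moves(hand=[1,0.4,0.4,0.4,0.4,0.4,0.4,0.4,0.4,0.4], linear=[[-0.15,0,-0.15],[-0.15,0,-0.15],[-0.15,0,-0.15],[-0.15,0,-0.15],[-0.15,0,-0.15],[0,0,-4],[0,0,-9],[0,0,-14],[0,0,-18],[-5,0,-20]], rot=[[0,0,0],[0,0,0],[0,0,0],[0,0,0],[0,0,0],[0,0,0],[0,0,0],[0,0,0],[0,0,0],[0,0,0]])

```text
clock: 41.15
eef_pos: [588.7, -46.1, 420.8]
orientation: [[1.0, -0.03, 0.007], [-0.03, -1.0, -0.006], [0.008, 0.006, -1.0]]
contact_force: [0.9, 0.5, -1.6]
finger_gap: 51.5
```

```bash

python3 - <<'E'
from h import *
pose();to([430,-190,480],yawR(90))
E
```

```text
pos [588.7 -46.1 420.8] yaw -1.7 F [ 0.9  0.5 -1.6] gap 51.5 t 41.15
lin [-15.39, 14.89, -5.95] rot [0.01, -0.001, -1.601]
```

Call:
apply_moves(hand=[0,0,0,0,0,0,0,0,0,0], linear=[[-5,4,-3],[-10,9,-6],[-15.4,15,-6],[-15.4,15,-6],[-15.4,15,-6],[-15.4,15,-6],[-15.4,15,-6],[-15.4,15,-6],[-15.4,15,-6],[-15.4,15,-6]], rot=[[0,0,-1.6],[0,0,-1.6],[0,0,-1.6],[0,0,-1.6],[0,0,-1.6],[0,0,-1.6],[0,0,-1.6],[0,0,-1.6],[0,0,-1.6],[0,0,-1.6]])

```text
clock: 42.15
eef_pos: [430.2, -191.2, 480.7]
orientation: [[0.117, 0.993, 0.008], [0.993, -0.117, -0.006], [-0.005, 0.008, -1.0]]
contact_force: [0.2, 0.4, -0.0]
finger_gap: 85.4
```

```bash

python3 - <<'E'
from h import *
pose();look('wrist','w13');tray('wrist')
E
```

```text
pos [ 430.2 -191.2  480.7] yaw 83.3 F [ 0.2  0.4 -0. ] gap 85.4 t 42.15
timer_grip [(0.58, [203, 254], [568, -342, 138])]
drum_hinge [(0.69, [291, 241], [552, -188, 165])]
drum_mouth [(0.91, [292, 264], [546, -189, 255])]
handle []
lid_knob [(0.57, [414, 156], [419, -40, 279])]
tray_c [(0.88, [287, 179], [480, -183, 11])]
ring_1_c []
brush [(0.55, [148, 232], [559, -494, 4])]
abrasive [(0.57, [421, 265], [707, 85, 10])]
casting_1_c []
p 0.88 tray rect (z22) ((477.8128356933594, -183.23065185546875), (206.14601135253906, 149.05010986328125), 87.383544921875)
```

View pics/w13.png

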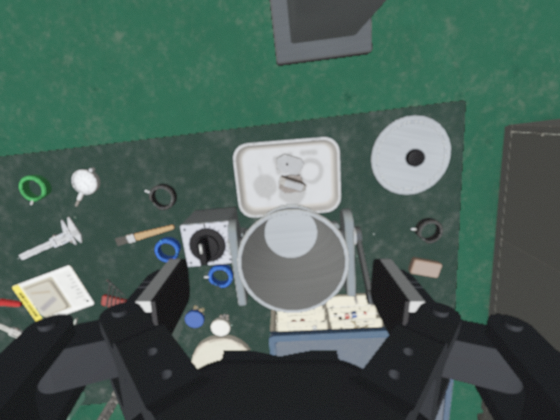

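```bash

cat >> h.py <<'E'
def ring(cam,f,guess,rad=90):
    # outer circle via dark mask near guess; pin via bright pixels
    u,v=proj(cam,guess);u,v=int(u),int(v);e=camera_params(cam)['eye']
    f_=camera_params(cam)['mtx'][0][0];px=f_*26/np.linalg.norm(np.array(guess)-e)
    w=int(px*2.6);x0,y0=max(u-w,0),max(v-w,0);c=f[y0:v+w,x0:u+w].astype(int)
    mx=c.max(2);dark=((mx<np.percentile(mx,50)*0.75)&(c[:,:,1]-c[:,:,0]<9)).astype(np.uint8)
    n,l,st,ce=cv2.connectedComponentsWithStats(dark)
    out=[]
    for i in range(1,n):
        if st[i,4]<px*px*0.4: continue
        pts=np.c_[np.nonzero(l==i)[::-1]].astype(np.float32);(cx,cy),r=cv2.minEnclosingCircle(pts)
        out.append((abs(r-px),cx+x0,cy+y0,r,st[i,4]))
    print('expected r',px,'guess',(u,v));g=f[y0:v+w,x0:u+w].min(2)
    ys,xs=np.nonzero(g>np.percentile(g,50)+60)
    for o in sorted(out)[:3]: print('circ',np.round(o[1:],1),at_z(cam,o[1:3],12))
    if len(xs): print('bright px mean',xs.mean()+x0,ys.mean()+y0,len(xs),at_z(cam,[xs.mean()+x0,ys.mean()+y0],10))
    cv2.imwrite('pics/ringcrop.png',f[y0:v+w,x0:u+w,::-1])
E
python3 - <<'E'
from h import *
f=cv2.imread('pics/w13.png')[:,:,::-1]
for p in [(161,197),(429,230)]:
    g=at_z('wrist',p,10);print(g);ring('wrist',f,g)
print([(r['p'],r['uv']) for r in silhouettes('wrist','ring_2_c')])
to([420,-445,260],yawR(90))
E
```

```text
[ 486.3 -445.8   10. ]
expected r 11.737868142099007 guess (160, 197)
circ [166.5 194.   11.9  67. ] [ 481.  -432.3   12. ]
circ [159.  198.5   9.   61. ] [ 488.5 -449.8   12. ]
bright px mean 169.91666666666666 212.41666666666666 48 [ 521.2 -435.1   10. ]
[626.1 102.   10. ]
expected r 10.998423690317507 guess (429, 230)
circ [424.5 222.5   9.2  63. ] [607.2  91.6  12. ]
circ [431.5 232.    8.9  84. ] [630.4 106.4  12. ]
bright px mean 413.3333333333333 228.93333333333334 15 [619.7  69.3  10. ]
[(0.68, [431.0, 230.5])]
lin [-25.2, 2.0, 22.2] rot [0.007, 0.006, -0.124]
```

Call:
apply_moves(hand=[0,0,0,0,0,0,0,0,0,0], linear=[[-25,3,5],[-25,3,10],[-25,3,15],[-25,3,20],[-25,3,25],[-25,3,28],[-25,3,28],[-25,3,28],[-25,3,28],[-25,3,28]], rot=[[0,0,-0.12],[0,0,-0.12],[0,0,-0.12],[0,0,-0.12],[0,0,-0.12],[0,0,-0.12],[0,0,-0.12],[0,0,-0.12],[0,0,-0.12],[0,0,-0.12]])

```text
clock: 43.8
eef_pos: [430.0, -444.1, 201.1]
orientation: [[0.005, 1.0, 0.005], [1.0, -0.005, -0.004], [-0.004, 0.005, -1.0]]
contact_force: [0.5, -0.7, 1.0]
finger_gap: 85.4
```

```bash

cat >> h.py <<'E'
def ring2(cam,name):
    f=save(cam,name);pose();out=[]
    for r in silhouettes(cam,'ring_1_c')[:5]:
        ys,xs=np.nonzero(r['pixels'])
        W=np.array([at_z(cam,p,18)[:2] for p in np.c_[xs,ys]],np.float32)
        h=cv2.convexHull(W)[:,0]
        # robust circle: distance fit on hull points, radius 26
        from scipy.optimize import least_squares
        s=least_squares(lambda c:np.hypot(*(h-c).T)-26,W.mean(0),loss='soft_l1').x
        d=np.hypot(*(W-s).T);far=W[d>30]
        print('ring p',round(r['p'],2),r['uv'],'col',f[r['pixels']].mean(0),'n',len(xs),'circle',s,'pl',[at_z(cam,q['uv'],10)[:2] for q in place_of(cam,'ring_1_c')], 'pin dir',np.degrees(np.arctan2(*(far.mean(0)-s)[::-1])) if len(far) else None,len(far))
E
python3 - <<'E'
from h import *
ring2('wrist','w14')
f=cv2.imread('pics/w14.png')[:,:,::-1];ring('wrist',f,[486,-445,10])
E
```

```text
pos [ 431.1 -444.7  203.4] yaw 89.8 F [ 0.6 -0.  -0.5] gap 85.3 t 43.85
ring p 0.67 [506.3, 239.2] col [152.8 148.5 145.2] n 1034 circle [ 489.4 -181.1] pl [] pin dir -55.34579945694195 35
expected r 22.14803657338643 guess (280, 227)
circ [281.  236.5  17.2 206. ] [ 496.  -444.3   12. ]
bright px mean 259.51724137931035 231.20689655172413 58 [ 490.2 -469.5   10. ]
```

```bash

cat >> h.py <<'E'
def asc(path,u,v,w=34,step=1):
    g=cv2.imread(path).max(2)[v-w:v+w,u-w:u+w]
    print('cols',u-w,'rows',v-w)
    for i,row in enumerate(g[::2]): print('%3d '%(v-w+2*i)+''.join('#' if x<45 else '+' if x<60 else '.' if x<110 else 'O' for x in row))
E
python3 - <<'E'
from h import *
g=cv2.imread('pics/w14.png').max(2)[195:265,245:320];print(np.percentile(g,[2,10,25,50,75,95]))
asc('pics/w14.png',280,230)
E
```

```text
[39. 73. 81. 84. 87. 98.]
cols 246 rows 196
196 ....................................................................
198 ....................................................................
200 ....................................................................
202 ....................................................................
204 ....................................................................
206 ....................................................................
208 ....................................................................
210 .................................++++...............................
212 ...........................++##############++.......................
214 .......................++###++++++....++++++####+...................
216 .....................+++++...................+++#++.................
218 .....OOOO..........++............................++#+...............
220 ....OOOOOOOOOO...++................................++#+.............
222 .....OOOOOOOOOOO.+...................................+++............
224 .........OOOOOOO..............
[... 725 characters left out ...]
##+................+#####..................
246 ....................O..+######+++++++++++#######+...................
248 .........................+####################+.....................
250 ............................++############++........................
252 ....................................................................
254 ....................................................................
256 ....................................................................
258 ....................................................................
260 ....................................................................
262 ....................................................................
```

```bash

python3 - <<'E'
from h import *
pose();print(at_z('wrist',(282.5,231),10))
for r in silhouettes('wrist','brush')[:1]:
    ys,xs=np.nonzero(r['pixels']);print(cv2.boxPoints(cv2.minAreaRect(np.array([at_z('wrist',p,6)[:2] for p in np.c_[xs,ys]],np.float32))))
to([489,-443,80],yawR(-38))
E
```

```text
pos [ 432.1 -445.   205.4] yaw 89.8 F [ 0.4 -0.4 -0.5] gap 85.1 t 43.95
[ 489.9 -442.5   10. ]
[[ 572.4  -99. ]
 [ 585.  -149.5]
 [ 671.  -128. ]
 [ 658.4  -77.5]]
lin [0.34, 5.56, 12.6] rot [0.017, -0.007, 2.231]
```

Call:
apply_moves(hand=[0.2,0.2,0.2,0.2,0.2,0.2,0.2,0.2,0.2,0.2], linear=[[0.3,5.5,0],[0.3,5.5,0],[0.3,5.5,0],[0.3,5.5,0],[0.3,5.5,2],[0.3,5.5,4],[0.3,5.5,6],[0.3,5.5,8],[0.3,5.5,10],[0.3,5.5,10]], rot=[[0,0,2.2],[0,0,2.2],[0,0,2.2],[0,0,2.2],[0,0,2.2],[0,0,2.2],[0,0,2.2],[0,0,2.2],[0,0,2.2],[0,0,2.2]])

```text
clock: 45.0
eef_pos: [487.8, -441.8, 104.9]
orientation: [[0.998, 0.062, 0.009], [0.062, -0.998, -0.006], [0.009, 0.007, -1.0]]
contact_force: [0.4, 1.1, -0.2]
finger_gap: 68.3
```

```bash

python3 - <<'E'
from h import *
to([489,-443,90],yawR(-38))
E
```

```text
lin [0.1, 0.11, 1.49] rot [0.003, -0.011, 0.725]
```

Call:
apply_moves(hand=[0.2,0.2,0.2,0.2,0.2,0.2,0.2,0.2], linear=[[0.1,0.1,1.5],[0.1,0.1,1.5],[0.1,0.1,1.5],[0.1,0.1,1.5],[0.1,0.1,1.5],[0.1,0.1,1.5],[0.1,0.1,1.5],[0.1,0.1,1.5]], rot=[[0,-0.01,0.725],[0,-0.01,0.725],[0,-0.01,0.725],[0,-0.01,0.725],[0,-0.01,0.725],[0,-0.01,0.725],[0,-0.01,0.725],[0,-0.01,0.725]])

```text
clock: 45.8
eef_pos: [489.5, -442.9, 91.0]
orientation: [[0.789, -0.614, 0.001], [-0.614, -0.789, -0.004], [0.003, 0.003, -1.0]]
contact_force: [-0.7, -0.5, 0.3]
finger_gap: 68.0
```

```bash

python3 - <<'E'
from h import *
pose();save('wrist','w15')
u,v=proj('wrist',[489,-443,10]);print(u,v)
asc('pics/w15.png',int(u),int(v),50)
to([489,-443,3],yawR(-38))
E
```

```text
pos [ 489.5 -442.9   91. ] yaw -37.9 F [-0.7 -0.5  0.3] gap 68.0 t 45.8
279.9588635505951 216.90394719157018
cols 229 rows 166
166 ....................................................................................................
168 ....................................................................................................
170 ....................................................................................................
172 ....................................................................................................
174 ....................................................................................................
176 ....................................................................................................
178 ....................................................................................................
180 ....................................................................................................
182 ..............................................+..+.++...............................................
184 ........................
[... 3626 characters left out ...]
....................
254 ......................................................OOOOOO........................................
256 ......................................................OOOOOOOOOO....................................
258 ......................................................OOOOOOO.......................................
260 .......................................................OOOOOO.......................................
262 .......................................................OOOOOO.......................................
264 .........................................................OO.........................................
lin [-0.05, 0.0, 8.77] rot [0.003, -0.003, 0.002]
```

Call:
apply_moves(hand=[0.2,0.2,0.2,0.2,0.5,1,1,1,1,1], linear=[[-0.15,0,4],[-0.15,0,7],[-0.15,0,8.7],[-0.15,0,8.7],[-0.15,0,8.7],[-0.15,0,8.7],[-0.15,0,8.7],[-0.15,0,8.7],[-0.15,0,8.7],[-0.15,0,8.7]], rot=[[0,0,0],[0,0,0],[0,0,0],[0,0,0],[0,0,0],[0,0,0],[0,0,0],[0,0,0],[0,0,0],[0,0,0]], force=50)

```text
clock: 46.85
eef_pos: [489.0, -443.0, 5.0]
orientation: [[0.789, -0.614, 0.002], [-0.614, -0.789, -0.006], [0.006, 0.003, -1.0]]
contact_force: [-0.4, -0.4, 5.9]
finger_gap: 49.5
```

```bash

python3 - <<'E'
from h import *
pose();to([547,-195,330],yawR(-38))
E
```

```text
pos [ 489. -443.    5.] yaw -37.9 F [-0.4 -0.4  5.9] gap 49.5 t 46.85
lin [-10.48, -23.03, -32.63] rot [0.003, -0.006, 0.002]
```

Call:
apply_moves(hand=[1,1,1,1,1,1,1,1,1,1], linear=[[0,0,-3],[0,0,-8],[0,0,-13],[0,0,-18],[0,0,-23],[0,0,-28],[0,-2,-32.6],[-2,-6,-32.6],[-4,-10,-32.6],[-6,-14,-32.6]], rot=[[0,0,0],[0,0,0],[0,0,0],[0,0,0],[0,0,0],[0,0,0],[0,0,0],[0,0,0],[0,0,0],[0,0,0]])

```text
clock: 47.85
eef_pos: [527.0, -292.6, 329.9]
orientation: [[0.788, -0.615, 0.002], [-0.615, -0.788, -0.006], [0.005, 0.003, -1.0]]
contact_force: [0.8, 1.2, -1.1]
finger_gap: 49.0
```

```bash

python3 - <<'E'
from h import *
pose();to([547,-190,320],yawR(-38))
E
```

```text
pos [ 527.  -292.6  329.9] yaw -38.0 F [ 0.8  1.2 -1.1] gap 49.0 t 47.85
lin [-4.74, -9.32, 0.94] rot [0.003, -0.005, 0.001]
```

Call:
apply_moves(hand=[1,1,1,1,1,1,1,1,1,1], linear=[[-1.5,-3,0],[-3,-6,0],[-4.5,-9,0.5],[-4.7,-9.3,1],[-4.7,-9.3,1],[-4.7,-9.3,4],[-4.7,-9.3,7],[-4.7,-9.3,10],[-4.7,-9.3,13],[-4.7,-9.3,14]], rot=[[0,0,0],[0,0,0],[0,0,0],[0,0,0],[0,0,0],[0,0,0],[0,0,0],[0,0,0],[0,0,0],[0,0,0]])

```text
clock: 48.85
eef_pos: [545.0, -191.9, 185.6]
orientation: [[0.787, -0.617, -0.004], [-0.617, -0.787, -0.004], [-0.001, 0.006, -1.0]]
contact_force: [-0.3, -0.0, -1.5]
finger_gap: 49.1
```

Call:
apply_moves(hand=[1,0.3,0.3,0.3,0.3,0.3,0.3,0.3,0.3,0.3], linear=[[0,0,0],[0,0,0],[0,0,0],[0,0,0],[0,0,0],[0,0,-4],[0,0,-8],[0,0,-12],[0,0,-16],[0,0,-20]], rot=[[0,0,0],[0,0,0],[0,0,0],[0,0,0],[0,0,0],[0,0,0],[0,0,0],[0,0,0],[0,0,0],[0,0,0]])

```text
clock: 49.85
eef_pos: [545.6, -190.9, 388.2]
orientation: [[0.787, -0.616, -0.002], [-0.616, -0.787, -0.005], [0.001, 0.005, -1.0]]
contact_force: [0.9, -0.6, -0.2]
finger_gap: 59.7
```

```bash

python3 - <<'E'
from h import *
pose();to([560,101,200],yawR(90))
E
```

```text
pos [ 545.6 -190.9  388.2] yaw -38.1 F [ 0.9 -0.6 -0.2] gap 59.7 t 49.85
lin [-16.88, -23.97, 18.69] rot [0.004, 0.005, -2.235]
```

```bash

python3 - <<'E'
from h import *
pose();to([626,101,200],yawR(-38))
E
```

```text
pos [ 545.6 -190.9  388.2] yaw -38.1 F [ 0.9 -0.6 -0.2] gap 59.7 t 49.85
lin [-11.68, -28.04, 18.67] rot [0.005, -0.001, -0.001]
```

Call:
apply_moves(hand=[0.2,0.2,0.2,0.2,0.2,0.2,0.2,0.2,0.2,0.2], linear=[[-2,-5,0],[-4,-9,0],[-6,-14,0],[-8,-18,2],[-10,-23,6],[-11.7,-28,10],[-11.7,-28,15],[-11.7,-28,18.7],[-11.7,-28,18.7],[-11.7,-28,18.7]], rot=[[0,0,0],[0,0,0],[0,0,0],[0,0,0],[0,0,0],[0,0,0],[0,0,0],[0,0,0],[0,0,0],[0,0,0]])

```text
clock: 50.85
eef_pos: [624.2, 100.8, 197.8]
orientation: [[0.788, -0.616, -0.007], [-0.616, -0.788, -0.006], [-0.002, 0.009, -1.0]]
contact_force: [-0.1, -0.4, 0.3]
finger_gap: 68.2
```

```bash

python3 - <<'E'
from h import *
pose();save('wrist','w16')
u,v=proj('wrist',[626,101,10]);print(u,v)
asc('pics/w16.png',int(u),int(v),50)
look('wrist','w17',['ring_1_c','abrasive'])
E
```

```text
pos [624.2 100.8 197.8] yaw -38.0 F [-0.1 -0.4  0.3] gap 68.2 t 50.85
279.8706163102716 185.36419032963104
cols 229 rows 135
135 OOOOOOOOO...........................................................................................
137 OOOOOOOO............................................................................................
139 OOOO................................................................................................
141 OOO.................................................................................................
143 ....................................................................................................
145 ....................................................................................................
147 ................................O...................................................................
149 .......................O.......OOOO.................................................................
151 ..OO...................O.........O.O......O.........................................................
153 OOO..........O............
[... 3631 characters left out ...]
.............
223 ....................................................................................................
225 ................................OOO.................................................................
227 ....OOO..........................OO.................................................................
229 .....OO.............................................................................................
231 ....................................................................................................
233 ....................................................................................................
ring_1_c []
abrasive [(0.63, [347, 143], [714, 92, 10])]
```

```bash

python3 - <<'E'
from h import *
print(at_z('wrist',(281,186.5),18));to(np.r_[at_z('wrist',(281,186.5),18)[:2],5],yawR(-26))
E
```

```text
[629.9 100.1  18. ]
lin [0.07, -0.11, 19.87] rot [0.001, -0.006, -0.212]
```

Call:
apply_moves(hand=[0.2,0.2,0.2,0.2,0.2,0.2,0.2], linear=[[0.1,-0.1,4],[0.1,-0.1,8],[0.1,-0.1,12],[0.1,-0.1,14],[0.1,-0.1,15],[0.1,-0.1,15],[0.1,-0.1,15]], rot=[[0,0,-0.1],[0,0,-0.21],[0,0,-0.21],[0,0,-0.21],[0,0,-0.21],[0,0,-0.21],[0,0,-0.21]])

```text
clock: 51.75
eef_pos: [631.8, 99.9, 56.2]
orientation: [[0.898, -0.44, 0.009], [-0.44, -0.898, -0.003], [0.009, -0.001, -1.0]]
contact_force: [0.0, -0.1, -0.5]
finger_gap: 68.1
```

```bash

python3 - <<'E'
from h import *
pose();save('wrist','w18');pose()
u,v=proj('wrist',[628,100,18]);print(u,v)
asc('pics/w18.png',int(u),int(v),60)
to([628,100,5],yawR(-26))
E
```

```text
pos [631.8  99.9  56.2] yaw -26.1 F [ 0.  -0.1 -0.5] gap 68.1 t 51.75
pos [631.9 100.   56.5] yaw -26.1 F [-0.6  0.3 -0. ] gap 68.1 t 51.8
274.2432306255325 239.95654073345207
cols 214 rows 179
179 OOOO.........................OOOOOOOOOOOOOOOOOOOOOOOOOOOOOOO.OO.........................................................
181 ..OOOO..........O..O....O....OOOOOOOOOOOOOOOOOOOOOOOOOOOOOOOOOOO........................................................
183 ...OOOO.O.OOO.O..OOOOOOO.......OOOOOOOOOOOOOOOOOOOOOOOOOOOOOOOOO........................................................
185 ....OOOOOOOOOOO.OOOOOOOOOO......OOOOOOOOOOOOOOOOOOOOOOOOOOOOOOO.........................................................
187 .....OO.O.OO....OOOOOOOOOO.........OOOOOOOOOOOOOOOOOOOOOOOOOOO..........................................................
189 ............O...OOOOOOOOOO.............OOOOOOOOOOOOO....O...............................................................
191 .......................OOO.............O.OOOOOOOO.......................................................................
193 ...........................
[... 5945 characters left out ...]
.......................
289 .......OOOOOOOOOOO......................................................................................................
291 ........OOOOOOOOOO......................................................................................................
293 ..........OOOOOO........................................................................................................
295 ........................................................................................................................
297 ........................................................................................................................
lin [-0.4, 0.18, 5.14] rot [-0.002, -0.009, -0.002]
```

```bash

python3 - <<'E'
from h import *
p=at_z('wrist',(269.5,241),20);print(p);to(np.r_[p[:2],5],yawR(-26))
E
```

```text
[625.4 101.4  20. ]
lin [-0.69, 0.17, 5.14] rot [-0.002, -0.009, -0.002]
```

Call:
apply_moves(hand=[0.1,0.1,0.1,0.1,0.1,0.5,1,1,1,1], linear=[[-0.7,0.1,0],[-0.7,0.1,1.5],[-0.7,0.1,3.5],[-0.7,0.1,5.1],[-0.7,0.1,5.1],[-0.7,0.1,5.1],[-0.7,0.1,5.1],[-0.7,0.1,5.1],[-0.7,0.1,5.1],[-0.7,0.1,5.1]], rot=[[0,-0.01,0],[0,-0.01,0],[0,-0.01,0],[0,-0.01,0],[0,-0.01,0],[0,-0.01,0],[0,-0.01,0],[0,-0.01,0],[0,-0.01,0],[0,-0.01,0]])

```text
clock: 52.8
eef_pos: [626.9, 102.5, 7.7]
orientation: [[0.898, -0.44, 0.003], [-0.44, -0.898, 0.003], [0.002, -0.004, -1.0]]
contact_force: [-1.9, -0.6, 6.3]
finger_gap: 48.3
```

```bash

python3 - <<'E'
from h import *
pose();to([546,-190,330],yawR(-26))
E
```

```text
pos [626.9 102.5   7.7] yaw -26.1 F [-1.9 -0.6  6.3] gap 48.3 t 52.8
lin [5.67, 29.7, -32.33] rot [-0.004, -0.002, -0.002]
```

Call:
apply_moves(hand=[1,1,1,1,1,1,1,1,1,1], linear=[[0,0,-3],[0,0,-8],[0,0,-13],[0,0,-18],[0,0,-23],[0,0,-28],[0.5,2,-32],[1,6,-32],[2,10,-32],[2.5,14,-32]], rot=[[0,0,0],[0,0,0],[0,0,0],[0,0,0],[0,0,0],[0,0,0],[0,0,0],[0,0,0],[0,0,0],[0,0,0]])

```text
clock: 53.8
eef_pos: [586.5, -36.3, 327.9]
orientation: [[0.898, -0.439, 0.005], [-0.439, -0.898, 0.002], [0.004, -0.004, -1.0]]
contact_force: [0.6, 0.2, -1.9]
finger_gap: 48.4
```

```bash

python3 - <<'E'
from h import *
pose();to([547,-190,320],yawR(-26))
E
```

```text
pos [586.5 -36.3 327.9] yaw -26.1 F [ 0.6  0.2 -1.9] gap 48.4 t 53.8
lin [3.2, 15.54, 0.74] rot [-0.004, -0.004, -0.001]
```

Call:
apply_moves(hand=[1,1,1,1,1,1,1,1,1,1], linear=[[1,4,0],[2,8,0],[2.8,12,0],[3.2,15.5,0.5],[3.2,15.5,0.5],[3.2,15.5,3],[3.2,15.5,6],[3.2,15.5,9],[3.2,15.5,12],[3.2,15.5,13]], rot=[[0,0,0],[0,0,0],[0,0,0],[0,0,0],[0,0,0],[0,0,0],[0,0,0],[0,0,0],[0,0,0],[0,0,0]])

```text
clock: 54.8
eef_pos: [546.0, -188.0, 194.1]
orientation: [[0.899, -0.439, -0.0], [-0.439, -0.899, 0.004], [-0.002, -0.004, -1.0]]
contact_force: [0.0, 0.6, -2.0]
finger_gap: 48.2
```

Call:
apply_moves(hand=[1,0.3,0.3,0.3,0.3,0.3,0.3,0.3,0.3,0.3], linear=[[0,0,0],[0,0,0],[0,0,0],[0,0,0],[0,0,0],[0,0,-4],[0,0,-8],[0,0,-12],[0,0,-16],[0,0,-20]], rot=[[0,0,0],[0,0,0],[0,0,0],[0,0,0],[0,0,0],[0,0,0],[0,0,0],[0,0,0],[0,0,0],[0,0,0]])

```text
clock: 55.8
eef_pos: [545.7, -188.8, 396.6]
orientation: [[0.898, -0.439, 0.001], [-0.439, -0.898, 0.004], [-0.0, -0.004, -1.0]]
contact_force: [1.1, 0.5, 1.2]
finger_gap: 59.7
```

```bash

python3 - <<'E'
from h import *
pose();to([430,-190,480],yawR(90))
E
```

```text
pos [ 545.7 -188.8  396.6] yaw -26.0 F [1.1 0.5 1.2] gap 59.7 t 55.8
lin [-10.35, 5.15, -8.35] rot [-0.003, -0.004, -2.025]
```

Call:
apply_moves(hand=[0,0,0,0,0,0,0,0,0,0], linear=[[-3,1,-4],[-7,3,-8],[-9,4,-7],[-9,4,-7],[-9,4,-7],[-9,4,-7],[-9,4,-7],[-9,4,-7],[-9,4,-7],[-9,4,-7]], rot=[[0,0,-2],[0,0,-2],[0,0,-2],[0,0,-2],[0,0,-2],[0,0,-2],[0,0,-2],[0,0,-2],[0,0,-2],[0,0,-2]])

```text
clock: 56.8
eef_pos: [447.1, -185.5, 467.2]
orientation: [[0.496, 0.868, 0.002], [0.868, -0.496, 0.003], [0.004, 0.0, -1.0]]
contact_force: [-0.4, -0.4, -0.5]
finger_gap: 85.4
```

Call:
apply_moves(hand=[0,0,0,0,0], linear=[[0,0,0],[0,0,0],[0,0,0],[0,0,0],[0,0,0]], rot=[[0,0,-0.5],[0,0,-0.5],[0,0,-0.5],[0,0,-0.5],[0,0,-0.5]])

```text
clock: 57.3
eef_pos: [447.0, -185.6, 467.9]
orientation: [[0.019, 1.0, 0.003], [1.0, -0.019, 0.002], [0.002, 0.003, -1.0]]
contact_force: [-0.5, -0.1, -0.3]
finger_gap: 85.5
```

```bash

python3 - <<'E'
from h import *
pose();f=look('wrist','w20',['drum_mouth','tray_c','casting_1_c','ring_1_c','lid_knob','handle']);pose();tray('wrist')
for n in('casting_1_c','ring_1_c'):print(n,[(r['p'],r['uv'],at_z('wrist',r['uv'],11 if n[0]=='c' else 140)) for r in silhouettes('wrist',n)])
s=save('side','b20')
u,v=[int(x) for x in proj('wrist',[478,-184,10])];d,e=[int(x) for x in proj('wrist',[547,-189,200])]
im=cv2.imread('pics/w20.png');sd=cv2.imread('pics/b20.png')
c=lambda a,x,y,w,h:cv2.resize(a[max(y-h,0):y+h,max(x-w,0):x+w],(400,300),interpolation=2)
cv2.imwrite('pics/v20.png',np.vstack([np.hstack([c(im,u,v,64,48),c(im,d,e,72,54)]),np.hstack([cv2.resize(im,(400,300)),c(sd,280,230,80,60)])]))
E
```

```text
pos [ 447.  -185.6  467.9] yaw 88.9 F [-0.5 -0.1 -0.3] gap 85.5 t 57.3
drum_mouth [(0.86, [280, 257], [545, -185, 255])]
handle [(0.72, [377, 301], [625, -51, 234])]
lid_knob []
tray_c [(0.62, [282, 172], [478, -178, 11]), (0.57, [278, 257], [660, -191, 11])]
ring_1_c []
casting_1_c []
pos [ 447.1 -185.5  467.2] yaw 88.9 F [-0.4 -0.4  0.8] gap 85.4 t 57.65
p 0.94 tray rect (z22) ((477.4391784667969, -182.90084838867188), (206.146484375, 147.90765380859375), 87.8686752319336)
casting_1_c []
ring_1_c [(0.42, [274.9, 170.7], array([ 453.5, -190.8,  140. ]))]
```

View pics/v20.png

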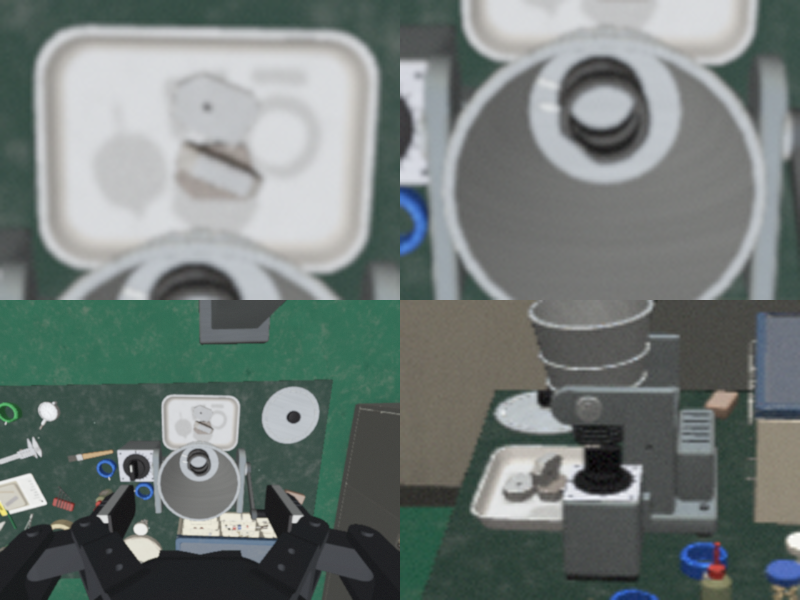

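```bash

python3 - <<'E'
from h import *
pose();to([400,61,260],yawR(90))
E
```

```text
pos [ 447.1 -185.5  467.2] yaw 88.9 F [-0.7  0.3  0.5] gap 85.5 t 57.85
lin [24.5, -5.23, 20.78] rot [0.002, -0.003, -0.019]
```

Call:
apply_moves(hand=[0.2,0.2,0.2,0.2,0.2,0.2,0.2,0.2,0.2,0.2], linear=[[5,-1,0],[10,-2,2],[15,-4,6],[20,-5,10],[24.5,-5.2,14],[24.5,-5.2,18],[24.5,-5.2,20.8],[24.5,-5.2,20.8],[24.5,-5.2,20.8],[24.5,-5.2,20.8]], rot=[[0,0,0],[0,0,0],[0,0,0],[0,0,-0.02],[0,0,-0.02],[0,0,-0.02],[0,0,-0.02],[0,0,-0.02],[0,0,-0.02],[0,0,-0.02]])

```text
clock: 58.85
eef_pos: [402.7, 60.9, 262.7]
orientation: [[-0.0, 1.0, 0.008], [1.0, 0.0, 0.003], [0.003, 0.008, -1.0]]
contact_force: [0.6, -1.0, 0.4]
finger_gap: 68.2
```

```bash

cat >> h.py <<'E'
def lid(cam,name,zk,zl):
    f=save(cam,name)
    print('knob',[(round(r['p'],2),np.round(r['uv']),at_z(cam,r['uv'],zk)) for r in place_of(cam,'lid_knob')])
    for r in silhouettes(cam,'lid_knob')[:2]:
        ys,xs=np.nonzero(r['pixels']);W=np.array([at_z(cam,p,zl)[:2] for p in np.c_[xs,ys]],np.float32);print('lid circle',r['p'],len(xs),cv2.minEnclosingCircle(W))
E
python3 - <<'E'
from h import *
pose();lid('wrist','w21',32,13);pose()
to([464,61,22],yawR(90))
E
```

```text
pos [402.7  60.9 262.7] yaw 90.0 F [ 0.6 -1.   0.4] gap 68.2 t 58.85
knob [(0.56, array([278., 219.]), array([458.1,  60.3,  32. ]))]Traceback (most recent call last):
  File "<stdin>", line 2, in <module>
  File "h.py", line 86, in lid
    ys,xs=np.nonzero(r['pixels']);W=np.array([at_z(cam,p,zl)[:2] for p in np.c_[xs,ys]],np.float32);print('lid circle',r['p'],len(xs),cv2.minEnclosingCircle(W))
                                              ~~~~^^^^^^^^^^
  File "h.py", line 9, in at_z
    e,d=pix2ray(cam,uv);return e+d*(z-e[2])/d[2]
        ~~~~~~~^^^^^^^^
  File "h.py", line 4, in pix2ray
    c=camera_params(cam);K=np.array(c['mtx']);R=np.array(c['rotation']);e=np.array(c['eye'])
ValueError: time passes only in moves, steps and waits
```

```bash
sed -i 's/for p in np.c_\[xs,ys\]\],np.float32);print(.lid/for p in cv2.convexHull(np.c_[xs,ys].astype(np.float32))[:,0]],np.float32);print('"'"'lid/' h.py
python3 - <<'E'
from h import *
pose();lid('wrist','w22',32,13);pose()
to([462.5,61,40],yawR(90))
E
```

```text
pos [402.7  60.7 262.6] yaw 90.0 F [0.1 0.4 0.5] gap 68.4 t 59.0
knob [(0.7, array([278., 225.]), array([463.6,  60. ,  32. ]))]
lid circle 0.86 9741 ((461.57489013671875, 61.57213592529297), 77.60877990722656)
pos [401.4  60.7 261.2] yaw 90.0 F [ 0.4 -0.2  0.5] gap 68.6 t 59.15
lin [-0.04, 6.0, 22.15] rot [0.005, -0.003, -0.0]
```

Call:
apply_moves(hand=[0.2,0.2,0.2,0.3,0.3,0.3,0.3,0.3], linear=[[0,3,4],[0,6,8],[0,6,13],[0,6,18],[0,6,21],[0,6,22],[0,6,22],[0,6,22]], rot=[[0.005,0,0],[0.005,0,0],[0.005,0,0],[0.005,0,0],[0.005,0,0],[0.005,0,0],[0.005,0,0],[0.005,0,0]])

```text
clock: 59.95
eef_pos: [464.3, 61.5, 43.1]
orientation: [[0.0, 1.0, 0.003], [1.0, -0.0, 0.004], [0.004, 0.003, -1.0]]
contact_force: [0.7, 0.5, 0.0]
finger_gap: 59.5
```

```bash

python3 - <<'E'
from h import *
pose();to([462.5,61.3,21.6],yawR(90))
E
```

```text
pos [464.3  61.5  43.1] yaw 90.0 F [0.7 0.5 0. ] gap 59.5 t 59.95
lin [-0.03, -0.18, 2.15] rot [0.003, -0.004, -0.0]
```

Call:
apply_moves(hand=[0.3,0.3,0.3,0.5,1,1,1,1,1,1], linear=[[0,-0.1,1],[0,-0.1,2],[0,-0.1,2.1],[0,-0.1,2.1],[0,-0.1,2.1],[0,-0.1,2.1],[0,-0.1,2.1],[0,-0.1,2.1],[0,-0.1,2.1],[0,-0.1,2.1]], rot=[[0.003,-0.004,0],[0.003,-0.004,0],[0.003,-0.004,0],[0.003,-0.004,0],[0.003,-0.004,0],[0.003,-0.004,0],[0.003,-0.004,0],[0.003,-0.004,0],[0.003,-0.004,0],[0.003,-0.004,0]], force=60)

```text
clock: 60.95
eef_pos: [463.5, 61.5, 22.6]
orientation: [[0.001, 1.0, 0.001], [1.0, -0.001, -0.001], [-0.001, 0.001, -1.0]]
contact_force: [-1.9, -1.0, 6.1]
finger_gap: 31.7
```

```bash

python3 - <<'E'
from h import *
pose();to([547.5,-189,360],yawR(90))
E
```

```text
pos [463.5  61.5  22.6] yaw 90.0 F [-1.9 -1.   6.1] gap 31.7 t 60.95
lin [-25.06, 8.44, -33.72] rot [0.001, 0.001, -0.001]
```

Call:
apply_moves(hand=[1,1,1,1,1,1,1,1,1,1], linear=[[0,0,-3],[0,0,-8],[0,0,-13],[0,0,-18],[0,0,-23],[0,0,-28],[0,0,-32],[-4,1.5,-33],[-8,3,-33],[-12,4,-33]], rot=[[0,0,0],[0,0,0],[0,0,0],[0,0,0],[0,0,0],[0,0,0],[0,0,0],[0,0,0],[0,0,0],[0,0,0]])

```text
clock: 61.95
eef_pos: [504.2, -59.1, 352.5]
orientation: [[-0.001, 1.0, 0.002], [1.0, 0.001, -0.0], [-0.0, 0.002, -1.0]]
contact_force: [0.8, -0.5, -3.0]
finger_gap: 32.0
```

```bash

python3 - <<'E'
from h import *
pose();to([548,-189.5,300],yawR(90))
E
```

```text
pos [504.2 -59.1 352.5] yaw 90.1 F [ 0.8 -0.5 -3. ] gap 32.0 t 61.95
lin [-13.04, 4.36, 5.26] rot [0.002, 0.0, 0.001]
```

Call:
apply_moves(hand=[1,1,1,1,1,1,1,1,1,1], linear=[[-4,1.5,0],[-8,3,0],[-12,4.3,0],[-13,4.4,0],[-13,4.4,1],[-13,4.4,3],[-13,4.4,5],[-13,4.4,5.3],[-13,4.4,5.3],[-13,4.4,5.3]], rot=[[0,0,0],[0,0,0],[0,0,0],[0,0,0],[0,0,0],[0,0,0],[0,0,0],[0,0,0],[0,0,0],[0,0,0]])

```text
clock: 62.95
eef_pos: [548.8, -188.9, 300.6]
orientation: [[-0.001, 1.0, 0.003], [1.0, 0.001, -0.0], [-0.0, 0.003, -1.0]]
contact_force: [-0.8, 0.0, -2.1]
finger_gap: 31.9
```

```bash

python3 - <<'E'
from h import *
pose();to([548,-189.5,270],yawR(90))
E
```

```text
pos [ 548.8 -188.9  300.6] yaw 90.1 F [-0.8  0.  -2.1] gap 31.9 t 62.95
lin [-0.06, -0.08, 3.06] rot [0.003, 0.0, 0.001]
```

Call:
apply_moves(hand=[1,1,1,1,1,1,1], linear=[[0,-0.1,0.6],[0,-0.1,1.2],[0,-0.1,1.8],[0,-0.1,2.4],[0,-0.1,2.9],[0,-0.1,3.1],[0,-0.1,3.1]], rot=[[0,0,0],[0,0,0],[0,0,0],[0,0,0],[0,0,0],[0,0,0],[0,0,0]])

```text
clock: 63.65
eef_pos: [548.1, -188.9, 270.2]
orientation: [[-0.002, 1.0, 0.004], [1.0, 0.002, -0.001], [-0.001, 0.004, -1.0]]
contact_force: [-1.8, 0.4, 1.1]
finger_gap: 31.7
```

```bash

python3 - <<'E'
from h import *
pose()
E
```

```text
pos [ 548.1 -188.9  270.2] yaw 90.1 F [-1.8  0.4  1.1] gap 31.7 t 63.65
```

Call:
apply_moves(hand=[1,0.4,0.4,0.4,0.4,0.4,0.4,0.4,0.4,0.4], linear=[[0,0,0.05],[0,0,0.05],[0,0,0.05],[0,0,0.05],[0,0,0],[0,0,-3],[0,0,-7],[0,0,-12],[0,-6,-16],[0,-12,-19]], rot=[[0,0,0],[0,0,0],[0,0,0],[0,0,0],[0,0,0],[0,0,0],[0,0,0],[0,0,0],[0,0,0],[0,0,0]])

```text
clock: 64.65
eef_pos: [462.7, -189.3, 441.9]
orientation: [[-0.003, 1.0, 0.005], [1.0, 0.003, -0.001], [-0.001, 0.005, -1.0]]
contact_force: [0.2, -1.2, 0.9]
finger_gap: 51.5
```

Call:
apply_moves(hand=[0.4,0.4,0.4,0.4,0.4], linear=[[0,0,0],[0,0,0],[0,0,0],[0,0,0],[0,0,0]], rot=[[0,0,0],[0,0,0],[0,0,0],[0,0,0],[0,0,0]])

```text
clock: 65.15
eef_pos: [463.1, -189.2, 440.4]
orientation: [[-0.003, 1.0, 0.002], [1.0, 0.003, -0.0], [-0.0, 0.002, -1.0]]
contact_force: [-0.3, -0.6, 0.6]
finger_gap: 51.3
```

```bash

python3 - <<'E'
from h import *
pose();lid('wrist','w23',279,260);look('wrist','w24',['drum_mouth','tray_c','timer_grip','handle']);tray('wrist')
lid('side','b23',279,260)
print(np.round(proj('side',[547,-189,279])), 'start side knob was 276,163')
print([(r['p'],r['uv']) for r in silhouettes('wrist','casting_1_c')])
E
```

```text
pos [ 463.1 -189.2  440.4] yaw 90.2 F [-0.3 -0.6  0.6] gap 51.3 t 65.15
knob [(0.95, array([278., 270.]), array([ 552.3, -189.8,  279. ]))]
lid circle 0.76 12066 ((549.658935546875, -187.0462188720703), 79.64647674560547)
lid circle 0.51 484 ((424.90509033203125, -181.35360717773438), 15.028129577636719)
timer_grip [(0.92, [180, 236], [568, -343, 138])]
drum_mouth []
handle []
tray_c [(0.81, [283, 166], [479, -183, 11])]
p 0.92 tray rect (z22) ((477.8324890136719, -184.0988311767578), (208.310546875, 149.1605224609375), 88.05892181396484)
knob [(0.87, array([275., 167.]), array([ 544.7, -209.4,  279. ]))]
[276. 165.] start side knob was 276,163
[]
```

```bash

python3 - <<'E'
from h import *
a=cv2.imread('pics/b.png',0);b=cv2.imread('pics/b23.png',0)
t=a[155:185,245:312]
r=cv2.matchTemplate(b[145:195,235:322],t,cv2.TM_CCOEFF_NORMED);print(cv2.minMaxLoc(r),'expect loc (10,10)')
print('abs diff lid crop',cv2.absdiff(a[155:185,245:312],b[155:185,245:312]).mean())
t2=a[158:170,268:286];r=cv2.matchTemplate(b[150:180,258:296],t2,cv2.TM_CCOEFF_NORMED);print(cv2.minMaxLoc(r),'expect (10,8)')
E
```

```text
(-0.24004171788692474, 0.9654058814048767, (0, 20), (10, 10)) expect loc (10,10)
abs diff lid crop 6.7378109452736314
(-0.4951208531856537, 0.9885923862457275, (20, 18), (10, 8)) expect (10,8)
```

```bash
python3 -c "
from cell import *
print(finish_job())"
```

```text
the job is handed in; nothing more can be done
None
```

The batch is changed and the job handed in at about 65 s of the 210 s allowed; the hand-in gave no verdict.

**What I did, in order:**
1. Turned the timer back to its stop; the wrist torque rose there, and the pointer lines up with the pod.
2. Slid the tray under the drum; it stands about 4 mm from the drop place as I worked it out.
3. Laid the lid aside and tipped the drum to about 2.2 rad.
4. Swung it back against its upright stop.
5. Put both black rings in the drum and seated the lid.

**What the last checks showed:**
- **Drum and castings:** the drum was empty after tipping. The castings lie in the middle of the tray, one flat and the rest leaning on each other, so I could not count them exactly.
- **Rings:** both are stacked inside, well below the rim. I found no third black ring in any view.
- **Lid:** in the side picture it matches its starting place to the pixel. The wrist camera put it 2 to 5 mm off centre.
- **Not settled:** one side-camera reading put the lid knob about 20 mm off. I took it as network noise because it disagreed with the image match. The casting detector never fired and the ring detector was unreliable, so those checks are by eye and from pixels. My last attempt to view a picture was refused by the 16-picture limit, so the lid on the drum was checked only by numbers.

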